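Shut a clip-lid food box on the closing bar

ROBOT

A 6-joint arm with a two-finger parallel gripper is mounted at the origin on a cart in front of the work surface, level with it; the furniture and walls round the work are solid. World frame = base frame: x ahead of the robot, y to its left, z up, the work surface at z = 0. Lengths are in m, angles in rad, forces in N, time in s.
With the tool pointing down it reaches from about 0.3 to 0.875 m from the base axis. Payload 6.4 kg.
Tool frame: the origin (TCP) lies at the very end of the fingers, on their centre line; the grasp point (between the pads) lies 19 mm behind it (ctrl.tcp_to_grasp is the distance from the TCP to the grasp point, in m); z points along the fingers, y is the direction in which the jaws open and shut (so a half turn about z gives the same grasp; the last joint's range is limited). The gripper opens to 85 mm and grips with 20 to 120 N. Pads are 22 mm wide; open, the fingers measure 114 mm over their backs; the gripper's body (76 mm by 85 mm) begins 54 mm behind the grasp point. The pads swing forward as they close: fully open they stand 13 mm farther back than shut.
Start: joints at [0.993, 0.181, 1.607, -0, 1.354, -0.206], TCP at [0.209, 0.536, 0.231] pointing down, gripper open.
Joint ranges: [-2.99, 2.99], [-0.89, 2.07], [0.3, 2.58], [-1.14, 4.28], [0, 2.63], [-3.12, 3.12]. Speed limits (rad/s): [2.57, 2.57, 3.01, 3.14, 3.14, 3.14].

INTERFACE

Orientations are given as a unit quaternion [w, x, y, z].
In Python, from bench import ctrl gives the robot as it stands. The module is installed in compiled form; this text tells all that it offers.
- The arm moves only by the tool drive_tool, never from a script. Its argument "deltas" is a list of rows, each an object with "slide": the shift along the tool's x, y, z as a fraction of full scale, a list of three; "delta_rot": the turn, a rotation vector about the tool's x, y, z as a fraction of full scale, a list of three; "hand": the opening, from 0 (shut) to 1 (fully open). In form: [{"slide": [tx, ty, tz], "delta_rot": [wx, wy, wz], "hand": hand}, ...]. A call has exactly 5 rows; each row shifts and turns the commanded pose from where the row before left it, along the tool's axes as they then stand; what a row does not reach is not made up. Full scale, the value 1, is 50 mm for a shift and 180 degrees for a turn. A row lasts 1/8 s, in which the tool goes at most 62.5 mm and 10.7 degrees, less where a joint would pass 70% of its speed; a pose out of reach is approached as far as the arm can. A call with a number of a shift or a turn outside -1 to 1 is refused whole. A call with a gripper value outside its range is refused whole. The fingers move at their own pace and stop on an object; the grip force is fixed at half the most. Time passes only in rows, so rows that do not move let the fingers close, or fill a call up. It gives the time, the measured TCP pose, the force and the opening at its end, in the units of the state.
- ctrl.get_obs(): the state, without advancing time (a new reading comes with each control period).
- ctrl.camera(name): name is "scene" or "top" or "wrist"; returns a dict with "frame" (480x640x3 uint8, red, green, blue), "mtx" (3x3 intrinsics, pixels), "dist" ([k1, k2, p1, p2, k3] as OpenCV has them; the pictures are not rectified), "R" (3x3) and "t" (3): a world point X has camera coordinates R X + t. Camera axes: x right, y down, z forward; pixel columns grow to the right and rows downward; lengths in m; the calibration is good to about 2 mm. A picture is of the moment at which its call begins. There is no depth.
- ctrl.hand_in(): hands the job in, once; it reports no verdict.
The state is a dict: "time_s": time; "q": joint angles; "dq": joint speeds; "joint_efforts": joint torques, N m; "eef_pos": TCP position; "eef_rot": TCP orientation; "wrist_force": force on the tool from outside, world axes, zero at the start; "torque": the same for the moment, N m; "opening": opening from 0.0 (shut) to 1.0 (fully open).
Only numpy, scipy, OpenCV 4.12 (cv2) and the standard library are available. Lean on these libraries where they do the work, as an engineer would, in place of code of your own. Each camera call takes 0.05 s, during which the arm holds its last target.

TASK

Three of the four clips on the lid of the food box stand open. Press each open clip shut by pushing that side of the box square against the fixed steel closing bar, turning the box between presses so that the next open clip meets the bar. Then set the box down upright, with all four clips shut, on the clear part of the grey tray beside the spice jar, let go, and do not knock or shift the spice jar, tin, kitchen timer or pepper mill.

Things in the scene. Friction and masses are not known exactly. Their poses are not given: they have to be found in the camera images.
- food_box: square food box, 0.26 to 0.5 kg: clear body 84 x 84 mm, blue lid 90 x 90 mm with its flat top 60 mm above the underside, on it a white grip block 28 x 28 mm, top at 90 mm, sides along the box's x and y. Origin: centre of the underside, z up. Clips: a on the +x side, b +y, c -x, d -y. Blue cheeks beside each clip stand 48.4 mm from the centre line, a shut clip's face 49 mm.
- clip_a (a joint): clip on the +x side of the box's lid: white plate 40 mm wide, 30 long, 4 thick, with a 3 mm lip at its lower end; hinge 47 mm from the box's centre line, 56 mm above its underside. Rad: 0 = shut (hanging straight down), growing as it swings out, at most 0.95; below 0.15 is shut. Starts open, 0.45 to 0.9. Stiff hinge: stays where left, about 3 N from the bar shuts it.
- clip_b (a joint): clip on the +y side of the box's lid: white plate 40 mm wide, 30 long, 4 thick, with a 3 mm lip at its lower end; hinge 47 mm from the box's centre line, 56 mm above its underside. Rad: 0 = shut (hanging straight down), growing as it swings out, at most 0.95; below 0.15 is shut. Starts open, 0.45 to 0.9. Stiff hinge: stays where left, about 3 N from the bar shuts it.
- clip_c (a joint): clip on the -x side of the box's lid: white plate 40 mm wide, 30 long, 4 thick, with a 3 mm lip at its lower end; hinge 47 mm from the box's centre line, 56 mm above its underside. Rad: 0 = shut (hanging straight down), growing as it swings out, at most 0.95; below 0.15 is shut. Starts open, 0.45 to 0.9. Stiff hinge: stays where left, about 3 N from the bar shuts it.
- clip_d (a joint): clip on the -y side of the box's lid: white plate 40 mm wide, 30 long, 4 thick, with a 3 mm lip at its lower end; hinge 47 mm from the box's centre line, 56 mm above its underside. Rad: 0 = shut (hanging straight down), growing as it swings out, at most 0.95; below 0.15 is shut. Starts shut, at 0, and must end shut. Stiff hinge: stays where left, about 3 N from the bar shuts it.
- face_a (a point): point on the outer face of clip_a when that clip is shut, 49 mm from the box's centre line, 48 mm above its underside (the level of the bar when the box stands on the worktop)
- face_b (a point): point on the outer face of clip_b when that clip is shut, 49 mm from the box's centre line, 48 mm above its underside (the level of the bar when the box stands on the worktop)
- face_c (a point): point on the outer face of clip_c when that clip is shut, 49 mm from the box's centre line, 48 mm above its underside (the level of the bar when the box stands on the worktop)
- closing_bar: steel rod 8 mm thick, 114 mm long, level, axis 48 mm above the worktop, on two straps from a base plate behind it; fixed. Origin: on the worktop under the rod's middle. x: direction to push (the box comes from the -x side), y along the rod. Plate at x = 18 to 88 mm, y within 65 mm; nothing is over 52 mm high. With a clip pushed shut the box's centre is at x = -53 mm.
- bar_front (a point): middle of the rod's front (4 mm towards the box from its axis), 48 mm above the worktop; axes as closing_bar
- tray: grey tray fixed to the worktop, 150 (x) x 250 (y) mm, rim 18 mm high, walls and floor 4 mm thick. Origin: centre of its underside. The spice jar stands on it near its +y end; the clear part is the rest (its centre about 50 mm from the tray's centre towards -y).
- spice_jar: glass spice jar with green cap, 46 mm across, 106 mm tall, standing on the tray; origin at the centre of its underside. Leave it.
- tin: green food tin, 57 mm across, 72 mm tall, on the worktop near the box; origin at the centre of its underside. Leave it.
- kitchen_timer: round cream kitchen timer with red top, 65 mm across, 54 mm tall, on the worktop near the box; origin at the centre of its underside. Leave it.
- pepper_mill: wooden pepper mill, 58 mm across, 170 mm tall, standing behind the bar area; origin at the centre of its underside. Leave it.

How it is judged:
By the outcome, as a careful person would: the job done as asked, in the order asked, and still so for the second after the job is handed in, with the robot touching nothing.
It also fails if it takes over 58 s, if anything falls off the work surface, if the arm or the gripper's body presses on something with over 40 N, if the wrist force passes 120 N, or if a joint passes its speed limit or range.

## Working session

There is one attempt and no reset: what is moved stays moved. The work goes in short steps, Python scripts to look and compute and a tool call to move; the robot and the scene stay as the last step left them, time stands still between calls to the robot, and variables do not carry over. Pictures are saved under pics/ and viewed, and the job is handed in when it is done.

Besides the shell and the picture viewer there is one more tool, called after ">>>" in YAML: its name, and indented under it one key for each argument. drive_tool: Moves the arm, as the interface text tells. Its arguments: {"type":"object","properties":{"deltas":{"type":"array","items":{"type":"object","properties":{"slide":{"type":"array","items":{"type":"number"}},"delta_rot":{"type":"array","items":{"type":"number"}},"hand":{"type":"number"}}}}},"required":["deltas"]}

```bash
mkdir -p pics
cat > h.py <<'E'
import numpy as np, cv2
from bench import ctrl
def snap(n,f):
    c=ctrl.camera(n); cv2.imwrite('pics/'+f,cv2.cvtColor(c['frame'],cv2.COLOR_RGB2BGR)); np.savez('pics/'+f[:-4]+'.npz',**c); return c
def ray(c,uv,z):
    p=cv2.undistortPoints(np.array(uv,float).reshape(-1,1,2),c['mtx'],np.array(c['dist'])).reshape(-1,2)
    R=np.array(c['R']);t=np.array(c['t']);o=-R.T@t
    d=np.c_[p,np.ones(len(p))]@R
    return o+d*((z-o[2])/d[:,2])[:,None]
def proj(c,X):
    return cv2.projectPoints(np.array(X,float).reshape(-1,1,3),cv2.Rodrigues(np.array(c['R']))[0],np.array(c['t'],float),c['mtx'],np.array(c['dist']))[0].reshape(-1,2)
E
python3 - <<'E'
from h import *
o=ctrl.get_obs(); print(o)
for n in ['scene','top','wrist']:
    c=snap(n,n+'0.png'); print(n,-np.array(c['R']).T@c['t'])
E
```

```text
{'time_s': 0.0, 'q': array([ 9.92725919e-01,  1.81529639e-01,  1.60803216e+00, -7.79339743e-06,
        1.35376712e+00, -2.06279298e-01]), 'dq': array([ 0.00126404, -0.00049863,  0.0005282 ,  0.00024772, -0.000334  ,
        0.00088345]), 'joint_efforts': array([-1.86640345e-04, -4.44879055e+01, -3.51328254e+01, -2.07075354e-04,
        8.98571452e-03, -4.58333147e-05]), 'eef_pos': array([0.20855434, 0.53525064, 0.23037888]), 'eef_rot': array([-3.28284024e-04,  1.84825835e-01,  9.82770908e-01, -8.03678766e-04]), 'wrist_force': array([-0.01117127,  0.06328303,  0.0560017 ]), 'torque': array([ 0.01592604, -0.0356962 , -0.02290183]), 'opening': 1.0000117198114322}
scene [-0.23108265 -1.14344769  0.66212489]
top [0.29362953 0.03349874 1.76136558]
wrist [0.13412765 0.56349019 0.37333102]
```

View pics/scene0.png

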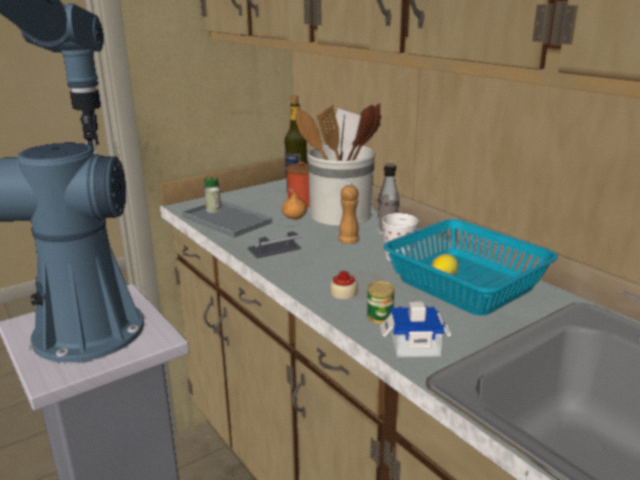

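View pics/top0.png

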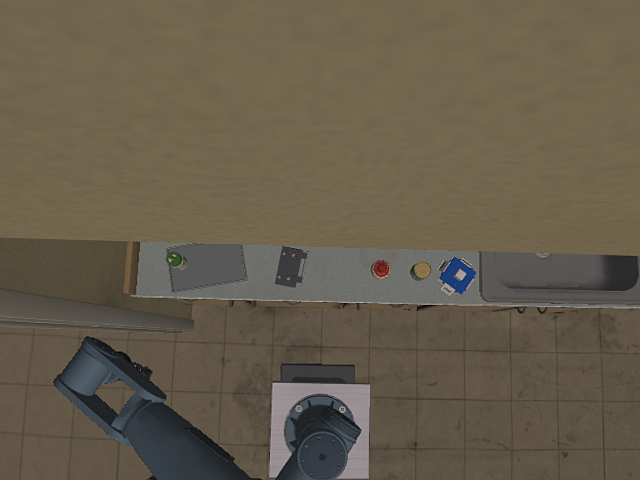

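View pics/wrist0.png

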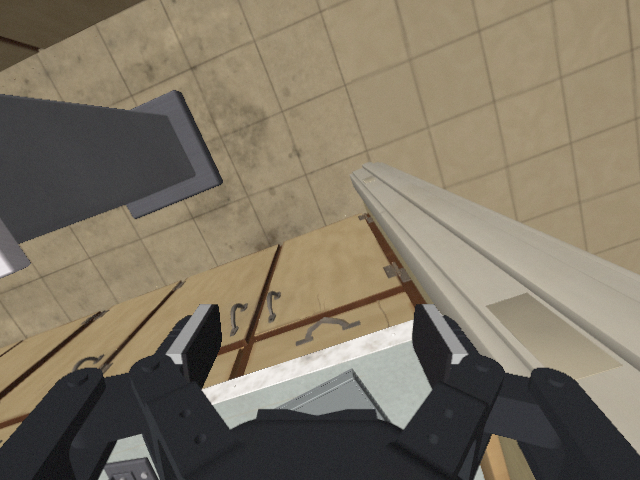

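The top view shows, left to right: the tray with the jar at (175,260), the bar at (291,267), the timer at (381,269), the tin at (421,270) and the box at (458,275). I'll zoom in on both views.

Run:
```python
from h import *
a=cv2.imread('pics/top0.png')
cv2.imwrite('pics/z1.png',cv2.resize(a[235:310,360:490],None,fx=6,fy=6,interpolation=cv2.INTER_CUBIC))
cv2.imwrite('pics/z2.png',cv2.resize(a[235:310,150:320],None,fx=4.7,fy=4.7,interpolation=cv2.INTER_CUBIC))
s=cv2.imread('pics/scene0.png')
cv2.imwrite('pics/z3.png',cv2.resize(s[250:370,310:470],None,fx=5,fy=5,interpolation=cv2.INTER_CUBIC))
c=dict(np.load('pics/top0.npz'))
print(c['mtx'])
h=cv2.cvtColor(a,cv2.COLOR_BGR2HSV)
m=cv2.inRange(h,(108,150,80),(125,255,255)); m[:230]=0;m[310:]=0
cn=max(cv2.findContours(m,0,2)[0],key=cv2.contourArea)
r=cv2.minAreaRect(cn);print('blue',r,ray(c,[r[0]],.06))
print(ray(c,cv2.boxPoints(r),.06))
```

```text
[[528.61796671   0.         331.69766993]
 [  0.         528.61796671 246.44336123]
 [  0.           0.           1.        ]]
blue ((457.60406494140625, 275.072021484375), (28.01777458190918, 28.017776489257812), 34.69515609741211) [[ 0.50473548 -0.43998128  0.06      ]]
[[ 0.49141046 -0.37493219  0.06      ]
 [ 0.56919033 -0.42914938  0.06      ]
 [ 0.51814565 -0.50562858  0.06      ]
 [ 0.44097575 -0.4507826   0.06      ]]
```

View pics/z1.png

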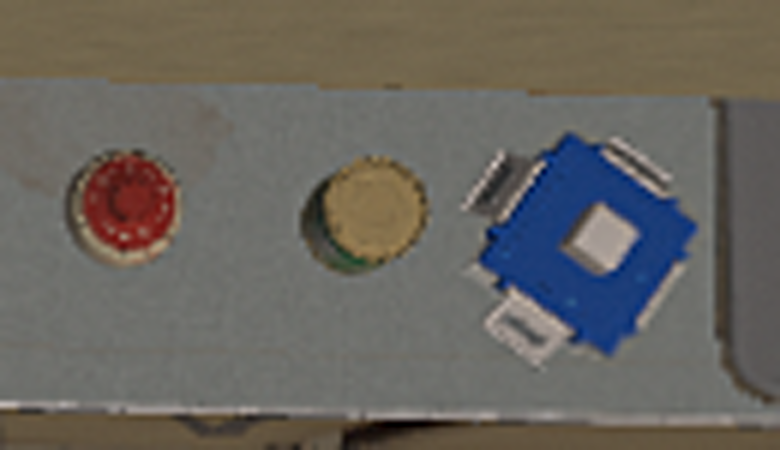

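View pics/z2.png

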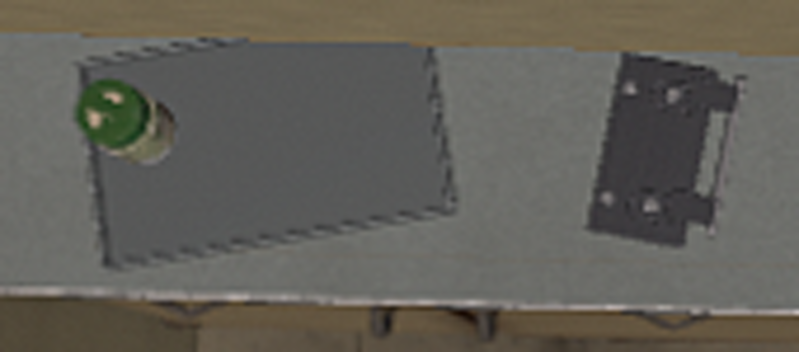

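View pics/z3.png

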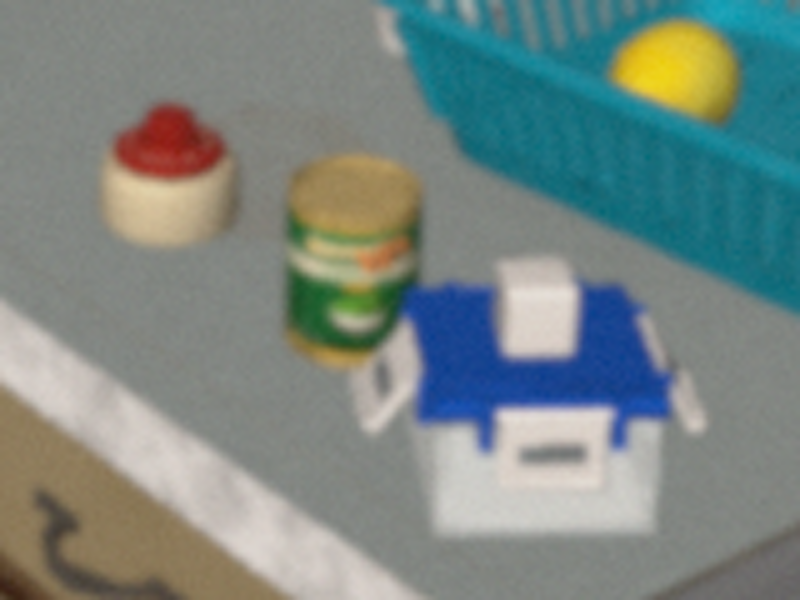

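Run:
```python
from h import *
c=dict(np.load('pics/top0.npz')); s=dict(np.load('pics/scene0.npz'))
def z1(x,y):return (360+(x+.5)/6-.5,235+(y+.5)/6-.5)
def z2(x,y):return (150+(x+.5)/4.7-.5,235+(y+.5)/4.7-.5)
def z3(x,y):return (310+(x+.5)/5-.5,250+(y+.5)/5-.5)
p=lambda n,uv,z:print(n,ray(c,uv,z)[:,:2].round(4).tolist())
p('tin top',[z1(377,202)],.072)
p('timer top rim',[z1(128,203)],.045)
p('block top',[z1(606,233)],.09)
p('rod',[z2(742,78),z2(712,237)],.052)
p('plate',[z2(622,55),z2(588,230),z2(686,246)],.004)
p('tray rim TL,BL,BR,TR',[z2(80,68),z2(107,268),z2(456,210),z2(430,47)],.018)
p('cap',[z2(112,116)],.106)
p('counter edge',[(150,297),(450,305)],0)
S=lambda n,uv,z:print(n,ray(s,uv,z)[:,:2].round(4).tolist())
S('S block top',[z3(537,278)],.09)
S('S tin top',[z3(355,192)],.072)
S('S mill base',[(348,238)],0)
S('S mill top',[(349,190)],.17)
S('S rod ends',[(259,240),(296,234)],.052)
# cabinet lower front edge
def pl(c,a,b):
    o=-c['R'].T@c['t'];q=ray(c,[a,b],0.3333);n=np.cross(q[0]-o,q[1]-o);return n/np.linalg.norm(n),o
n1,o1=pl(c,(100,238),(600,252));n2,o2=pl(s,(205,35),(640,90))
for y in(-.4,0,.3):
    A=np.array([n1[[0,2]],n2[[0,2]]]);b=np.array([n1@o1-n1[1]*y,n2@o2-n2[1]*y]);print(y,np.linalg.solve(A,b))
```

```text
tin top [[0.5226, -0.3207]]
timer top rim [[0.522, -0.1884]]
block top [[0.5066, -0.4415]]
rod [[0.5711, 0.0543], [0.4596, 0.0715]]
plate [[0.5931, 0.1412], [0.4668, 0.1604], [0.4574, 0.0908]]
tray rim TL,BL,BR,TR [[0.57, 0.5239], [0.429, 0.4946], [0.4769, 0.2525], [0.5924, 0.2767]]
cap [[0.5241, 0.4752]]
counter edge [[0.4104, 0.5726], [0.4102, -0.4291]]
S block top [[0.5048, -0.4426]]
S tin top [[0.5188, -0.3232]]
S mill base [[0.7354, 0.0552]]
S mill top [[0.6844, -0.0105]]
S rod ends [[0.4695, 0.091], [0.5677, 0.0656]]
-0.4 [0.51075981 0.53618077]
0 [0.51024368 0.53629199]
0.3 [0.50985659 0.53637539]
```

```bash
cat >> h.py <<'E'
def yaw_y(o):  # world angle (deg) of tool y
    from scipy.spatial.transform import Rotation as R
    q=o['eef_rot'];M=R.from_quat([q[1],q[2],q[3],q[0]]).as_matrix();return np.degrees(np.arctan2(M[1,1],M[0,1])),M
def plan(wps,step=.04,rot=9,start=None):
    """wps: (x,y,z,yaw_y_deg or None[,step]). prints rows"""
    o=ctrl.get_obs();p=np.array(o['eef_pos']);yw=yaw_y(o)[0]
    if start is not None:p=np.array(start[:3]);yw=start[3]
    rows=[]
    for w in wps:
        T=np.array(w[:3]);ty=yw if w[3] is None else w[3];st=w[4] if len(w)>4 else step
        n=max(1,int(np.ceil(max(np.linalg.norm(T-p)/st,abs(ty-yw)/rot)-.05)))
        for k in range(n):
            P=p+(T-p)/(n-k);Y=yw+(ty-yw)/(n-k)
            a=np.radians(yw);y=np.array([np.cos(a),np.sin(a),0]);z=np.array([0,0,-1.]);x=np.cross(y,z)
            d=P-p;s=np.round(np.array([d@x,d@y,d@z])/.05,2);r=np.round(-(Y-yw)/180,3)
            rows.append((s.tolist(),r));p=p+(s[0]*x+s[1]*y+s[2]*z)*.05;yw=yw-r*180
    for i,(s,r) in enumerate(rows):
        print('--' if i%5==0 else '',s,r)
    print('end',p.round(4),round(yw,2))
E
python3 - <<'E'
from h import *
plan([(.33,.35,.23,45),(.42,0,.2,0),(.49,-.3,.2,-34),(.5066,-.4415,.16,-34)])
E
```

```text
-- [-0.6, -0.43, 0.0] 0.022
 [-0.63, -0.39, 0.0] 0.022
 [-0.65, -0.34, 0.0] 0.022
 [-0.68, -0.29, 0.0] 0.022
 [-0.7, -0.25, 0.01] 0.022
-- [-0.71, -0.2, 0.0] 0.022
 [-0.62, -0.37, 0.06] 0.025
 [-0.65, -0.32, 0.06] 0.025
 [-0.67, -0.26, 0.06] 0.025
 [-0.69, -0.21, 0.06] 0.025
-- [-0.71, -0.16, 0.06] 0.025
 [-0.72, -0.1, 0.06] 0.025
 [-0.72, -0.04, 0.06] 0.025
 [-0.72, 0.01, 0.06] 0.025
 [-0.72, 0.07, 0.06] 0.025
-- [-0.71, 0.12, 0.06] 0.025
 [-0.75, 0.18, 0.0] 0.024
 [-0.73, 0.23, 0.0] 0.024
 [-0.72, 0.29, 0.0] 0.023
 [-0.69, 0.34, 0.0] 0.024
-- [-0.67, 0.39, 0.0] 0.023
 [-0.63, 0.43, 0.0] 0.024
 [-0.6, 0.48, 0.0] 0.023
 [-0.57, 0.53, 0.0] 0.024
 [-0.54, 0.46, 0.2] -0.0
-- [-0.54, 0.47, 0.2] -0.0
 [-0.54, 0.46, 0.2] -0.0
 [-0.54, 0.47, 0.2] -0.0
end [ 0.5066 -0.4418  0.1601] -34.08
```

>>> drive_tool:
  deltas:
    - {"slide": [-0.6, -0.43, 0], "delta_rot": [0, 0, 0.022], "hand": 1}
    - {"slide": [-0.63, -0.39, 0], "delta_rot": [0, 0, 0.022], "hand": 1}
    - {"slide": [-0.65, -0.34, 0], "delta_rot": [0, 0, 0.022], "hand": 1}
    - {"slide": [-0.68, -0.29, 0], "delta_rot": [0, 0, 0.022], "hand": 1}
    - {"slide": [-0.7, -0.25, 0.01], "delta_rot": [0, 0, 0.022], "hand": 1}

```text
time_s: 0.78
eef_pos: [0.3105, 0.3801, 0.2306]
eef_rot: [-0.0, 0.352, 0.936, -0.0]
wrist_force: [0.4, 0.1, 0.4]
opening: 0.996
```

>>> drive_tool:
  deltas:
    - {"slide": [-0.71, -0.2, 0], "delta_rot": [0, 0, 0.022], "hand": 1}
    - {"slide": [-0.62, -0.37, 0.06], "delta_rot": [0, 0, 0.025], "hand": 1}
    - {"slide": [-0.65, -0.32, 0.06], "delta_rot": [0, 0, 0.025], "hand": 1}
    - {"slide": [-0.67, -0.26, 0.06], "delta_rot": [0, 0, 0.025], "hand": 1}
    - {"slide": [-0.69, -0.21, 0.06], "delta_rot": [0, 0, 0.025], "hand": 1}

```text
time_s: 1.4
eef_pos: [0.3662, 0.2094, 0.2186]
eef_rot: [-0.0, 0.524, 0.852, -0.0]
wrist_force: [-0.1, -0.6, -1.1]
opening: 1.002
```

>>> drive_tool:
  deltas:
    - {"slide": [-0.71, -0.16, 0.06], "delta_rot": [0, 0, 0.025], "hand": 1}
    - {"slide": [-0.72, -0.1, 0.06], "delta_rot": [0, 0, 0.025], "hand": 1}
    - {"slide": [-0.72, -0.04, 0.06], "delta_rot": [0, 0, 0.025], "hand": 1}
    - {"slide": [-0.72, 0.01, 0.06], "delta_rot": [0, 0, 0.025], "hand": 1}
    - {"slide": [-0.72, 0.07, 0.06], "delta_rot": [0, 0, 0.025], "hand": 1}

```text
time_s: 2.02
eef_pos: [0.4113, 0.0341, 0.2036]
eef_rot: [0.0, 0.68, 0.733, 0.0]
wrist_force: [0.5, 0.1, -0.6]
opening: 0.998
```

>>> drive_tool:
  deltas:
    - {"slide": [-0.71, 0.12, 0.06], "delta_rot": [0, 0, 0.025], "hand": 1}
    - {"slide": [-0.75, 0.18, 0], "delta_rot": [0, 0, 0.024], "hand": 1}
    - {"slide": [-0.73, 0.23, 0], "delta_rot": [0, 0, 0.024], "hand": 1}
    - {"slide": [-0.72, 0.29, 0], "delta_rot": [0, 0, 0.023], "hand": 1}
    - {"slide": [-0.69, 0.34, 0], "delta_rot": [0, 0, 0.024], "hand": 1}

```text
time_s: 2.65
eef_pos: [0.4555, -0.1509, 0.2006]
eef_rot: [-0.0, 0.805, 0.593, -0.0]
wrist_force: [0.3, 0.8, -0.5]
opening: 1.001
```

>>> drive_tool:
  deltas:
    - {"slide": [-0.67, 0.39, 0], "delta_rot": [0, 0, 0.023], "hand": 1}
    - {"slide": [-0.63, 0.43, 0], "delta_rot": [0, 0, 0.024], "hand": 1}
    - {"slide": [-0.6, 0.48, 0], "delta_rot": [0, 0, 0.023], "hand": 1}
    - {"slide": [-0.57, 0.53, 0], "delta_rot": [0, 0, 0.024], "hand": 1}
    - {"slide": [-0.54, 0.46, 0.1], "delta_rot": [0, 0, 0], "hand": 1}

```text
time_s: 3.28
eef_pos: [0.4946, -0.3365, 0.1957]
eef_rot: [0.0, 0.883, 0.468, 0.0]
wrist_force: [0.2, 0.6, 0.3]
opening: 1.0
```

Run:
```python
from h import *
o=ctrl.get_obs();print(o['time_s'],o['eef_pos'],yaw_y(o),o['q'])
snap('wrist','w1.png')
```

```text
3.275 [ 0.49460121 -0.33654422  0.19574621] (np.float64(-34.132517418138995), array([[ 5.61108854e-01,  8.27741937e-01,  3.72956097e-04],
       [ 8.27742021e-01, -5.61108803e-01, -2.39807006e-04],
       [ 1.07706333e-05,  4.43269268e-04, -9.99999902e-01]])) [-7.95733823e-01  2.63961433e-01  1.58136471e+00  1.02473199e-04
  1.29583422e+00 -2.00036815e-01]
```

View pics/w1.png

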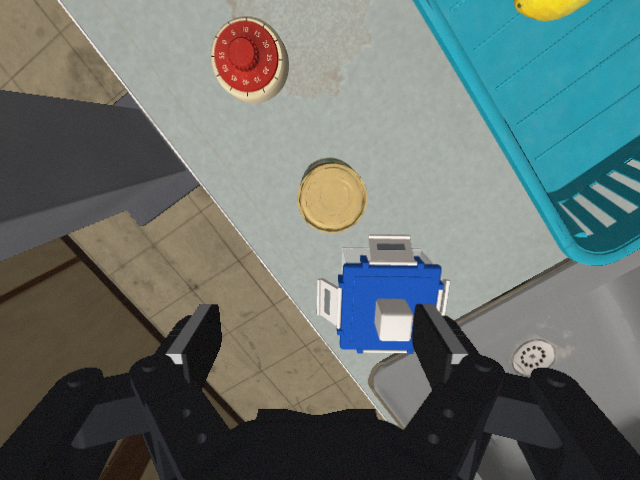

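The wrist view shows the lid at about (390,308) and the block top near (393,322). Clips are open at left (328,300), top (390,248) and right (445,298); the bottom clip is shut. I'll measure from this view.

Run:
```python
from h import *
c=dict(np.load('pics/w1.npz'));a=cv2.imread('pics/w1.png')
cv2.imwrite('pics/z4.png',cv2.resize(a[220:370,310:460],None,fx=4,fy=4,interpolation=cv2.INTER_CUBIC))
h=cv2.cvtColor(a,cv2.COLOR_BGR2HSV)
m=cv2.inRange(h,(108,150,60),(125,255,255)); m[:,:315]=0;m[:,460:]=0
cn=max(cv2.findContours(m,0,2)[0],key=cv2.contourArea)
P=ray(c,cn.reshape(-1,2),.06)[:,:2].astype(np.float32)
r=cv2.minAreaRect(P);print(r)
g=lambda x,y:(310+(x+.5)/4-.5,220+(y+.5)/4-.5)
print(ray(c,[(333,197)],.072),ray(c,[(247,56)],.045))
```

```text
((0.5071117281913757, -0.4375506341457367), (0.1010095626115799, 0.09691305458545685), 54.6688232421875)
[[ 0.52195158 -0.31938224  0.072     ]] [[ 0.5257688  -0.19279002  0.045     ]]
```

View pics/z4.png

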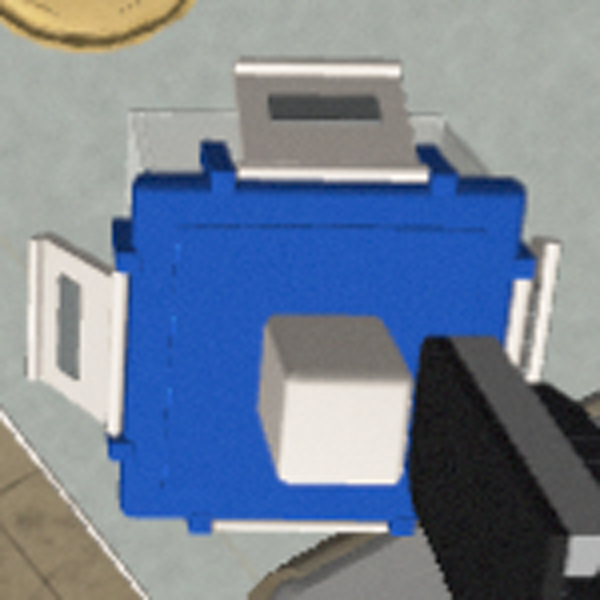

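Run:
```python
from h import *
c=dict(np.load('pics/w1.npz'))
g=lambda x,y:(310+(x+.5)/4-.5,220+(y+.5)/4-.5)
B=ray(c,[g(285,380),g(412,380),g(403,483),g(278,480)],.09)[:,:2]
print(B.mean(0),[np.round((np.linalg.norm(d),np.degrees(np.arctan2(d[1],d[0]))),4) for d in np.roll(B,-1,0)-B])
for n,a,b in[('left',(133,200),(122,505)),('top',(145,176),(515,181)),('bot',(130,517),(400,517))]:
    P=ray(c,[g(*a),g(*b)],.06)[:,:2];d=P[1]-P[0];print(n,P,np.degrees(np.arctan2(d[1],d[0])))
plan([(.507,-.44,.16,-34)])
```

```text
[ 0.5057602  -0.44033552] [array([ 2.68000e-02, -3.42396e+01]), array([ 2.530000e-02, -1.234242e+02]), array([2.720000e-02, 1.441408e+02]), array([2.45000e-02, 5.57533e+01])]
left [[ 0.49236561 -0.38173251]
 [ 0.44655219 -0.44799896]] -124.65810938088167
top [[ 0.49774023 -0.37835249]
 [ 0.56594643 -0.42614394]] -35.01856966372293
bot [[ 0.44630275 -0.45199789]
 [ 0.50110191 -0.48931082]] -34.25107178769446
-- [-0.5, 0.44, 0.23] -0.0
 [-0.5, 0.45, 0.23] -0.001
 [-0.5, 0.44, 0.24] -0.0
end [ 0.5069 -0.4398  0.1598] -34.05
```

Run:
```python
from h import *
plan([(.506,-.4405,.15,-34.5),(.506,-.4405,.075,-34.5),(.506,-.4405,.063,-34.5,.02)])
```

```text
-- [-0.51, 0.44, 0.3] 0.001
 [-0.5, 0.44, 0.3] 0.0
 [-0.51, 0.45, 0.3] 0.001
 [0.0, -0.0, 0.75] -0.0
 [0.0, -0.0, 0.75] -0.0
-- [0.0, -0.0, 0.24] -0.0
end [ 0.5061 -0.4407  0.0628] -34.59
```

>>> drive_tool:
  deltas:
    - {"slide": [-0.51, 0.44, 0.3], "delta_rot": [0, 0, 0.001], "hand": 1}
    - {"slide": [-0.5, 0.44, 0.3], "delta_rot": [0, 0, 0], "hand": 1}
    - {"slide": [-0.51, 0.45, 0.3], "delta_rot": [0, 0, 0.001], "hand": 1}
    - {"slide": [0, 0, 0.4], "delta_rot": [0, 0, 0], "hand": 1}
    - {"slide": [0, 0, 0], "delta_rot": [0, 0, 0], "hand": 1}

```text
time_s: 3.95
eef_pos: [0.5052, -0.4332, 0.1277]
eef_rot: [-0.003, 0.885, 0.466, -0.0]
wrist_force: [-0.9, 0.7, -0.3]
opening: 0.997
```

Run:
```python
from h import *
o=ctrl.get_obs();print(o['time_s'],o['eef_pos'],yaw_y(o)[0],o['q'])
snap('wrist','w2.png')
```

```text
3.95 [ 0.50518123 -0.43320958  0.12774742] -34.44743297083887 [-8.86938480e-01  4.79615692e-01  1.43849528e+00  2.99845091e-04
  1.22948199e+00 -2.85812999e-01]
```

View pics/w2.png

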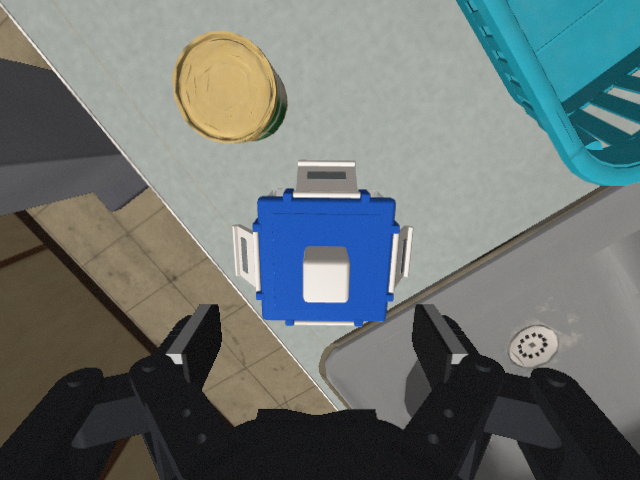

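Run:
```python
from h import *
o=ctrl.get_obs();print(o['time_s'],o['eef_pos'],yaw_y(o)[0],yaw_y(o)[1][:,2])
c=dict(np.load('pics/w2.npz'));a=cv2.imread('pics/w2.png')
cv2.imwrite('pics/z5.png',cv2.resize(a[230:330,245:405],None,fx=5,fy=5,interpolation=cv2.INTER_CUBIC))
```

```text
4.0 [ 0.5059407  -0.43361402  0.12936347] -34.411202553804266 [-0.00200668  0.0028332  -0.99999397]
```

View pics/z5.png

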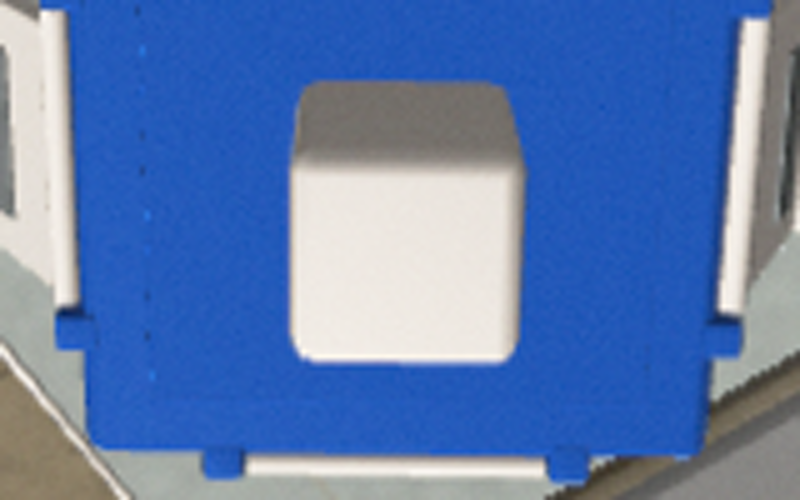

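Run:
```python
from h import *
c=dict(np.load('pics/w2.npz'))
g=lambda x,y:(245+(x+.5)/5-.5,230+(y+.5)/5-.5)
B=ray(c,[g(292,160),g(524,162),g(519,363),g(293,361)],.09)[:,:2]
print(B.mean(0),[np.round((np.linalg.norm(d),np.degrees(np.arctan2(d[1],d[0]))),4) for d in np.roll(B,-1,0)-B])
t=B.mean(0)
plan([(t[0],t[1],.11,-34.5),(t[0],t[1],.063,-34.5,.03)])
```

```text
[ 0.50613038 -0.44077616] [array([ 2.69000e-02, -3.48788e+01]), array([ 2.600000e-02, -1.240583e+02]), array([2.730000e-02, 1.451274e+02]), array([2.60000e-02, 5.50825e+01])]
-- [-0.12, 0.08, 0.39] 0.0
 [0.0, 0.0, 0.47] 0.0
 [0.0, 0.0, 0.47] 0.0
end [ 0.5058 -0.4408  0.0629] -34.41
```

>>> drive_tool:
  deltas:
    - {"slide": [-0.12, 0.08, 0.39], "delta_rot": [0, 0, 0.002], "hand": 1}
    - {"slide": [0, 0, 0.4], "delta_rot": [0, 0, 0], "hand": 1}
    - {"slide": [0, 0, 0.3], "delta_rot": [0, 0, 0], "hand": 1}
    - {"slide": [0, 0, 0], "delta_rot": [0, 0, 0], "hand": 1}
    - {"slide": [0, 0, 0], "delta_rot": [0, 0, 0], "hand": 1}

```text
time_s: 4.62
eef_pos: [0.5067, -0.4427, 0.0766]
eef_rot: [0.0, 0.886, 0.463, 0.0]
wrist_force: [0.3, 0.0, 0.9]
opening: 0.997
```

Run:
```python
from h import *
o=ctrl.get_obs();print(o['time_s'],o['eef_pos'],yaw_y(o)[0],yaw_y(o)[1][:,2])
plan([(.5061,-.4408,.063,-34.8)])
```

```text
4.625 [ 0.50667595 -0.44272443  0.07655035] -34.794504331215876 [ 2.71534049e-04 -3.44465237e-04 -9.99999904e-01]
-- [0.03, -0.03, 0.27] 0.0
end [ 0.5063 -0.4406  0.0631] -34.79
```

>>> drive_tool:
  deltas:
    - {"slide": [0.03, -0.03, 0.27], "delta_rot": [0, 0, 0], "hand": 1}
    - {"slide": [0, 0, 0], "delta_rot": [0, 0, 0], "hand": 1}
    - {"slide": [0, 0, 0], "delta_rot": [0, 0, 0], "hand": 0}
    - {"slide": [0, 0, 0], "delta_rot": [0, 0, 0], "hand": 0}
    - {"slide": [0, 0, 0], "delta_rot": [0, 0, 0], "hand": 0}

```text
time_s: 5.25
eef_pos: [0.5062, -0.4407, 0.0631]
eef_rot: [0.0, 0.886, 0.463, 0.0]
wrist_force: [0.5, 0.2, -0.6]
opening: 0.377
```

>>> drive_tool:
  deltas:
    - {"slide": [0, 0, 0], "delta_rot": [0, 0, 0], "hand": 0}
    - {"slide": [0, 0, 0], "delta_rot": [0, 0, 0], "hand": 0}
    - {"slide": [0, 0, 0], "delta_rot": [0, 0, 0], "hand": 0}
    - {"slide": [0, 0, 0], "delta_rot": [0, 0, 0], "hand": 0}
    - {"slide": [0, 0, 0], "delta_rot": [0, 0, 0], "hand": 0}

```text
time_s: 5.88
eef_pos: [0.5064, -0.4409, 0.0633]
eef_rot: [0.001, 0.886, 0.463, 0.0]
wrist_force: [1.8, -0.6, 3.2]
opening: 0.317
```

Run:
```python
from h import *
o=ctrl.get_obs();print(o['time_s'],o['eef_pos'],yaw_y(o)[0],o['opening'],o['wrist_force'])
snap('wrist','w3.png')
plan([(.506,-.4408,.16,-34.8)])
```

```text
5.875 [ 0.50644204 -0.44087179  0.06329663] -34.803216541605316 0.31664529169314926 [ 1.82849093 -0.63589201  3.1601283 ]
-- [-0.0, -0.0, -0.64] -0.0
 [-0.0, -0.0, -0.65] -0.0
 [-0.0, -0.01, -0.64] -0.0
end [ 0.506  -0.4406  0.1598] -34.81
```

View pics/w3.png

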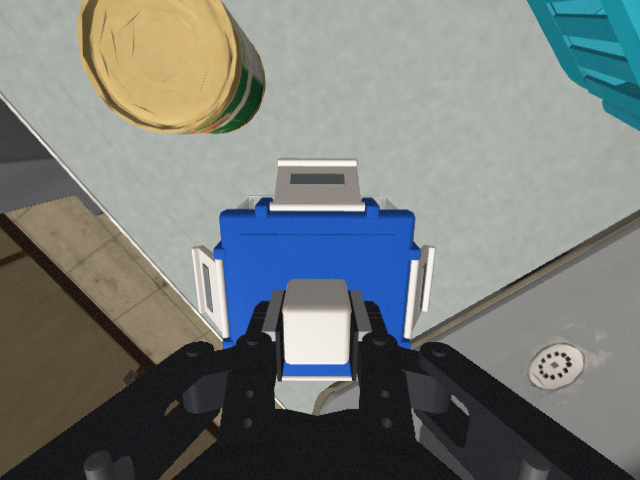

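Run:
```python
from h import *
plan([(.506,-.4408,.165,-34.8),(.505,-.30,.165,-34.8),(.4963,-.0606,.165,-8.8)])
```

```text
-- [-0.0, -0.0, -0.68] -0.0
 [-0.0, -0.0, -0.68] -0.0
 [-0.0, -0.01, -0.67] -0.0
 [0.57, -0.41, -0.0] -0.0
 [0.58, -0.4, -0.0] -0.0
-- [0.57, -0.41, -0.0] -0.0
 [0.58, -0.4, -0.0] -0.0
 [0.64, -0.48, -0.0] -0.024
 [0.67, -0.43, -0.0] -0.024
 [0.7, -0.38, -0.0] -0.024
-- [0.73, -0.32, -0.0] -0.024
 [0.75, -0.27, -0.0] -0.024
 [0.77, -0.21, -0.0] -0.024
end [ 0.4963 -0.0609  0.1648] -8.89
```

>>> drive_tool:
  deltas:
    - {"slide": [0, 0, -0.4], "delta_rot": [0, 0, 0], "hand": 0}
    - {"slide": [0, 0, -0.8], "delta_rot": [0, 0, 0], "hand": 0}
    - {"slide": [0, 0, -0.83], "delta_rot": [0, 0, 0], "hand": 0}
    - {"slide": [0.3, -0.2, 0], "delta_rot": [0, 0, 0], "hand": 0}
    - {"slide": [0.57, -0.41, 0], "delta_rot": [0, 0, 0], "hand": 0}

```text
time_s: 6.55
eef_pos: [0.5048, -0.3862, 0.1632]
eef_rot: [-0.001, 0.887, 0.463, -0.0]
wrist_force: [0.1, 0.9, -3.5]
opening: 0.319
```

>>> drive_tool:
  deltas:
    - {"slide": [0.57, -0.41, 0], "delta_rot": [0, 0, 0], "hand": 0}
    - {"slide": [0.58, -0.4, 0], "delta_rot": [0, 0, 0], "hand": 0}
    - {"slide": [0.57, -0.41, 0], "delta_rot": [0, 0, -0.024], "hand": 0}
    - {"slide": [0.66, -0.43, 0], "delta_rot": [0, 0, -0.024], "hand": 0}
    - {"slide": [0.7, -0.38, 0], "delta_rot": [0, 0, -0.024], "hand": 0}

```text
time_s: 7.18
eef_pos: [0.4994, -0.1996, 0.1621]
eef_rot: [-0.002, 0.828, 0.561, -0.001]
wrist_force: [1.3, -0.3, -3.5]
opening: 0.312
```

Run:
```python
from h import *
o=ctrl.get_obs();print(o['time_s'],o['eef_pos'],yaw_y(o)[0],o['opening'],o['wrist_force'])
plan([(.4963,-.0606,.165,-8.8)])
```

```text
7.175 [ 0.49940504 -0.19964048  0.16213139] -21.6888877975202 0.31228957029993737 [ 1.25889877 -0.28785887 -3.50205512]
-- [0.64, -0.27, -0.01] -0.018
 [0.65, -0.24, -0.02] -0.018
 [0.67, -0.2, -0.01] -0.018
 [0.68, -0.15, -0.02] -0.018
end [ 0.4964 -0.0605  0.1651] -8.73
```

>>> drive_tool:
  deltas:
    - {"slide": [0.64, -0.27, -0.01], "delta_rot": [0, 0, -0.018], "hand": 0}
    - {"slide": [0.65, -0.24, -0.01], "delta_rot": [0, 0, -0.018], "hand": 0}
    - {"slide": [0.67, -0.2, -0.01], "delta_rot": [0, 0, -0.018], "hand": 0}
    - {"slide": [0.6, -0.15, -0.01], "delta_rot": [0, 0, -0.018], "hand": 0}
    - {"slide": [0, 0, 0], "delta_rot": [0, 0, 0], "hand": 0}

```text
time_s: 7.8
eef_pos: [0.4956, -0.0643, 0.1643]
eef_rot: [-0.002, 0.759, 0.652, -0.001]
wrist_force: [0.7, -0.2, -3.6]
opening: 0.313
```

Run:
```python
from h import *
c=snap('wrist','w4.png')
o=ctrl.get_obs();print(o['time_s'],o['eef_pos'],yaw_y(o)[0],o['opening'],o['wrist_force'])
s=snap('scene','s4.png')
a=cv2.imread('pics/s4.png');cv2.imwrite('pics/s4z.png',cv2.resize(a[150:300,200:400],None,fx=4,fy=4,interpolation=cv2.INTER_CUBIC))
```

```text
7.85 [ 0.49618451 -0.06573669  0.16467236] -8.769631954184206 0.31840789734831876 [ 0.44089361 -0.48296377 -4.24252078]
```

View pics/w4.png

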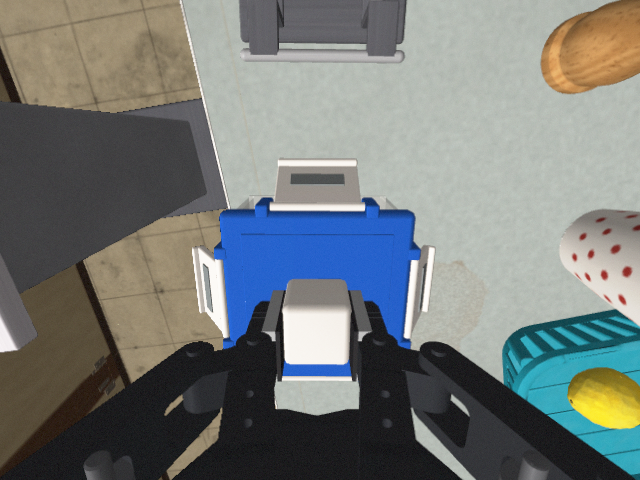

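View pics/s4z.png

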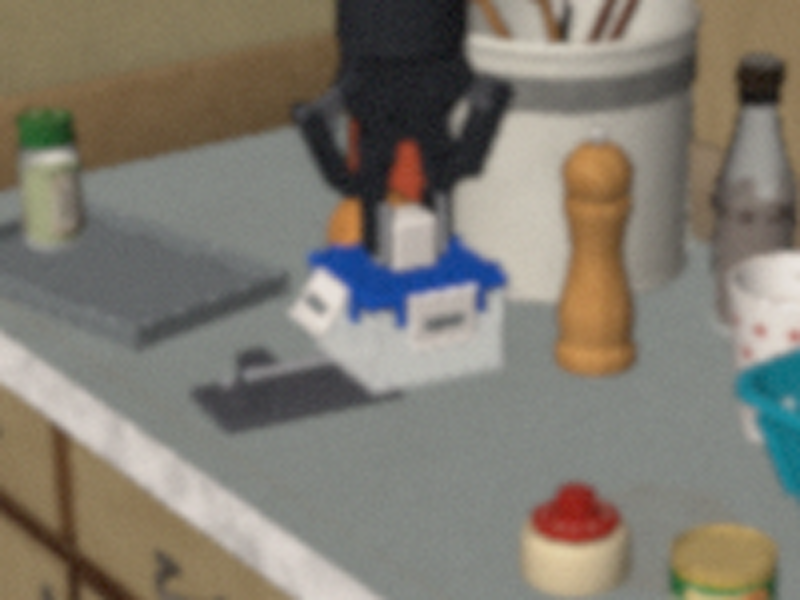

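Run:
```python
from h import *
c=dict(np.load('pics/w4.npz'));a=cv2.imread('pics/w4.png')
cv2.imwrite('pics/z6.png',cv2.resize(a[30:70,230:420],None,fx=4,fy=4,interpolation=cv2.INTER_CUBIC))
P=ray(c,[(241,55.5),(404,57)],.050)[:,:2];d=P[1]-P[0];print(P,P.mean(0),np.linalg.norm(d),np.degrees(np.arctan2(d[1],d[0])))
```

```text
[[0.46255436 0.07229849]
 [0.57348098 0.05429111]] [0.51801767 0.0632948 ] 0.1123787307416709 -9.22073110446906
```

View pics/z6.png

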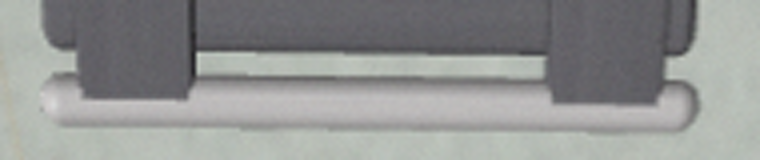

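```bash
cat >> h.py <<'E'
BAR=np.array([.5175,.063]);BX=np.array([np.cos(np.radians(80.9)),np.sin(np.radians(80.9))])
def at(d,z,yaw,step=.04): p=BAR+BX*d; return (p[0],p[1],z,yaw,step)
E
python3 - <<'E'
from h import *
plan([at(-.115,.08,-9.1),at(-.115,.065,-9.1,.02),at(-.08,.065,-9.1,.02),at(-.060,.065,-9.1,.011),at(-.053,.065,-9.1,.005)])
E
```

```text
-- [0.11, 0.0, 0.57] 0.0
 [0.11, 0.0, 0.57] 0.001
 [0.11, 0.0, 0.56] 0.0
 [-0.0, 0.0, 0.3] 0.0
 [0.35, 0.0, 0.0] 0.0
-- [0.35, 0.0, 0.0] 0.0
 [0.2, 0.0, 0.0] 0.0
 [0.2, 0.0, 0.0] 0.0
 [0.07, 0.0, 0.0] 0.0
 [0.07, 0.0, 0.0] 0.0
end [0.509  0.0108 0.065 ] -9.02
```

>>> drive_tool:
  deltas:
    - {"slide": [0.11, 0, 0.57], "delta_rot": [0, 0, 0.001], "hand": 0}
    - {"slide": [0.11, 0, 0.57], "delta_rot": [0, 0, 0.001], "hand": 0}
    - {"slide": [0.11, 0, 0.56], "delta_rot": [0, 0, 0], "hand": 0}
    - {"slide": [0, 0, 0.28], "delta_rot": [0, 0, 0], "hand": 0}
    - {"slide": [0, 0, 0], "delta_rot": [0, 0, 0], "hand": 0}

```text
time_s: 8.52
eef_pos: [0.4996, -0.0516, 0.0663]
eef_rot: [-0.001, 0.762, 0.647, -0.001]
wrist_force: [0.2, -0.3, -3.2]
opening: 0.318
```

Run:
```python
from h import *
o=ctrl.get_obs();print(o['time_s'],o['eef_pos'],yaw_y(o)[0],o['opening'],o['wrist_force'])
plan([at(-.08,.065,-9.1,.02),at(-.060,.065,-9.1,.011),at(-.053,.065,-9.1,.005)])
```

```text
8.525 [ 0.49961401 -0.05159819  0.06625249] -9.294125368489746 0.3180906063708157 [ 0.2040222  -0.34309093 -3.21171421]
-- [0.36, -0.01, 0.01] -0.001
 [0.36, -0.0, 0.02] -0.0
 [0.2, -0.0, -0.0] -0.0
 [0.2, -0.0, -0.0] -0.0
 [0.07, -0.0, -0.0] -0.0
-- [0.07, -0.0, -0.0] -0.0
end [0.5092 0.0107 0.0648] -9.11
```

>>> drive_tool:
  deltas:
    - {"slide": [0.36, 0, 0.02], "delta_rot": [0, 0, -0.001], "hand": 0}
    - {"slide": [0.36, 0, 0], "delta_rot": [0, 0, 0], "hand": 0}
    - {"slide": [0.2, 0, 0], "delta_rot": [0, 0, 0], "hand": 0}
    - {"slide": [0.2, 0, 0], "delta_rot": [0, 0, 0], "hand": 0}
    - {"slide": [0, 0, 0], "delta_rot": [0, 0, 0], "hand": 0}

```text
time_s: 9.15
eef_pos: [0.5096, 0.0048, 0.0664]
eef_rot: [0.0, 0.76, 0.65, 0.0]
wrist_force: [0.0, 0.1, -3.2]
opening: 0.317
```

>>> drive_tool:
  deltas:
    - {"slide": [0.04, 0, 0], "delta_rot": [0, 0, 0], "hand": 0}
    - {"slide": [0.04, 0, 0], "delta_rot": [0, 0, 0], "hand": 0}
    - {"slide": [0.04, 0, 0], "delta_rot": [0, 0, 0], "hand": 0}
    - {"slide": [0, 0, 0], "delta_rot": [0, 0, 0], "hand": 0}
    - {"slide": [0, 0, 0], "delta_rot": [0, 0, 0], "hand": 0}

```text
time_s: 9.78
eef_pos: [0.5105, 0.0097, 0.0664]
eef_rot: [0.0, 0.761, 0.649, 0.0]
wrist_force: [-0.5, -1.8, -2.7]
opening: 0.318
```

Run:
```python
from h import *
c=snap('wrist','w5.png')
o=ctrl.get_obs();print(o['time_s'],o['eef_pos'],(o['eef_pos'][:2]-BAR)@BX,yaw_y(o)[0],o['opening'],o['wrist_force'])
```

```text
9.825 [0.51049352 0.00978074 0.06632294] -0.05365756196684157 -9.070578863301431 0.3194700653997169 [-0.66504238 -2.2143557  -4.01640772]
```

View pics/w5.png

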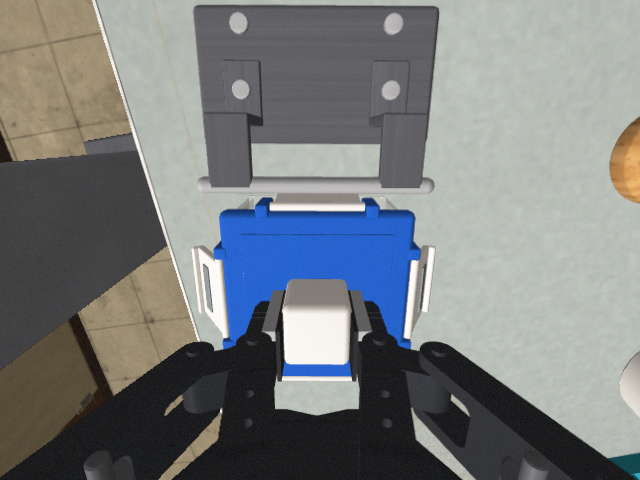

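The view is square to the rod at y≈186, and the clip is partly pressed with about 2 N of force. I'll keep pushing in small steps.

>>> drive_tool:
  deltas:
    - {"slide": [0.03, 0, 0], "delta_rot": [0, 0, 0], "hand": 0}
    - {"slide": [0.03, 0, 0], "delta_rot": [0, 0, 0], "hand": 0}
    - {"slide": [0, 0, 0], "delta_rot": [0, 0, 0], "hand": 0}
    - {"slide": [0, 0, 0], "delta_rot": [0, 0, 0], "hand": 0}
    - {"slide": [0, 0, 0], "delta_rot": [0, 0, 0], "hand": 0}

```text
time_s: 10.45
eef_pos: [0.5109, 0.012, 0.0665]
eef_rot: [0.001, 0.761, 0.649, -0.001]
wrist_force: [-1.2, -7.6, -1.6]
opening: 0.315
```

>>> drive_tool:
  deltas:
    - {"slide": [0.04, 0, 0], "delta_rot": [0, 0, 0], "hand": 0}
    - {"slide": [0.03, 0, 0], "delta_rot": [0, 0, 0], "hand": 0}
    - {"slide": [0, 0, 0], "delta_rot": [0, 0, 0], "hand": 0}
    - {"slide": [0, 0, 0], "delta_rot": [0, 0, 0], "hand": 0}
    - {"slide": [0, 0, 0], "delta_rot": [0, 0, 0], "hand": 0}

```text
time_s: 11.08
eef_pos: [0.5112, 0.0125, 0.0669]
eef_rot: [0.002, 0.76, 0.649, -0.003]
wrist_force: [-6.0, -19.2, 2.6]
opening: 0.315
```

Force is now 19 N against a hard stop, so clip b should be shut. I'll back off, lift and look.

>>> drive_tool:
  deltas:
    - {"slide": [-0.3, 0, 0], "delta_rot": [0, 0, 0], "hand": 0}
    - {"slide": [-0.6, 0, 0], "delta_rot": [0, 0, 0], "hand": 0}
    - {"slide": [-0.6, 0, -0.3], "delta_rot": [0, 0, 0], "hand": 0}
    - {"slide": [0, 0, -0.7], "delta_rot": [0, 0, 0], "hand": 0}
    - {"slide": [0, 0, 0], "delta_rot": [0, 0, 0], "hand": 0}

```text
time_s: 11.7
eef_pos: [0.5018, -0.0585, 0.1186]
eef_rot: [0.002, 0.761, 0.649, 0.002]
wrist_force: [1.0, -0.3, -4.4]
opening: 0.314
```

Run:
```python
from h import *
c=snap('wrist','w6.png')
o=ctrl.get_obs();print(o['time_s'],o['eef_pos'],(o['eef_pos'][:2]-BAR)@BX,yaw_y(o)[0],o['opening'],o['wrist_force'],o['q'][5])
plan([at(-.125,.12,-99.1)])
```

```text
11.75 [ 0.50047332 -0.05782428  0.11690785] -0.12199647234020425 -9.071697881425536 0.31515377860316524 [ 0.08042324 -0.37471339 -4.41896803] -0.1934362135760007
-- [-0.01, -0.0, -0.01] 0.05
 [-0.01, -0.0, -0.01] 0.05
 [-0.01, -0.0, -0.01] 0.05
 [-0.01, -0.0, -0.0] 0.05
 [-0.01, -0.0, -0.01] 0.05
-- [-0.01, -0.0, -0.0] 0.05
 [-0.01, -0.0, -0.01] 0.05
 [-0.0, -0.0, -0.0] 0.05
 [-0.01, -0.0, -0.01] 0.05
 [-0.01, -0.0, -0.0] 0.05
end [ 0.4975 -0.0606  0.1199] -99.07
```

View pics/w6.png

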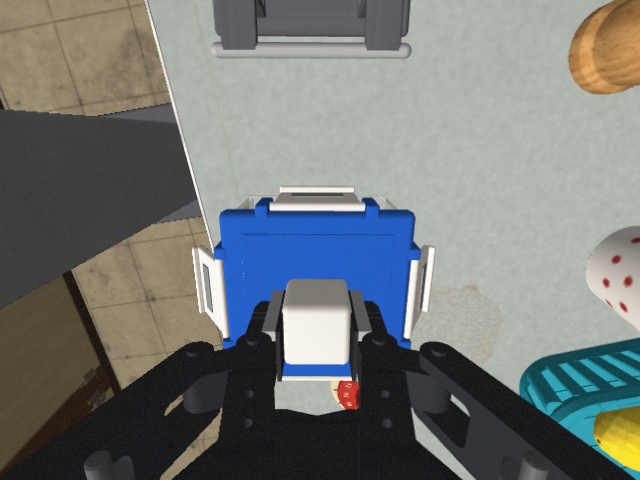

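```bash
cat >> h.py <<'E'
def boxpt(o,X):
    # box frame -> world: tool y=box x, tool x=box y, origin TCP at z=.063 in box
    M=yaw_y(o)[1]; X=np.atleast_2d(X); return np.array(o['eef_pos'])+(X[:,[1]]*M[:,0]+X[:,[0]]*M[:,1]-(X[:,[2]]-.0633)*M[:,2])
def lip(a,side):
    # outer lip-end point of clip at angle a
    r=47+np.sin(a)*30+np.cos(a)*5; z=56-np.cos(a)*30+np.sin(a)*5
    d={'a':(1,0),'b':(0,1),'c':(-1,0),'d':(0,-1)}[side]
    return np.array([d[0]*r,d[1]*r,z])/1000
E
python3 - <<'E'
from h import *
c=dict(np.load('pics/w6.npz'));o=ctrl.get_obs()
print('block',proj(c,boxpt(o,[[-.014,.014,.09],[.014,.014,.09]])),'hinge',proj(c,boxpt(o,[[0,.047,.058],[0,.045,.06]])))
for a in(0,.15,.3,.5,.7):print(a,proj(c,boxpt(o,lip(a,'b'))),proj(c,boxpt(o,lip(a,'a'))),proj(c,boxpt(o,lip(a,'c'))))
E
python3 -c "
import cv2;a=cv2.imread('pics/w6.png');cv2.imwrite('pics/z7.png',cv2.resize(a[180:300,185:445],None,fx=3,fy=3,interpolation=cv2.INTER_CUBIC))"
```

```text
block [[279.72044169 303.52887943]
 [350.57881699 303.34924639]] hinge [[315.01462879 204.72548425]
 [315.02217922 209.98151707]]
0 [[315.02973976 183.70957126]] [[403.16683778 271.9704145 ]] [[227.174641   272.37154992]]
0.15 [[315.00952236 175.69427579]] [[411.13665245 272.67596406]] [[219.18103524 273.11461934]]
0.3 [[314.98885967 167.99121762]] [[419.15417416 273.8325265 ]] [[211.13752798 274.30988385]]
0.5 [[314.96107991 158.4221757 ]] [[429.73265656 276.06827584]] [[200.52161882 276.59851082]]
0.7 [[314.93371961 149.95960362]] [[439.9301224  279.07884394]] [[190.28470793 279.66255105]]
```

View pics/z7.png

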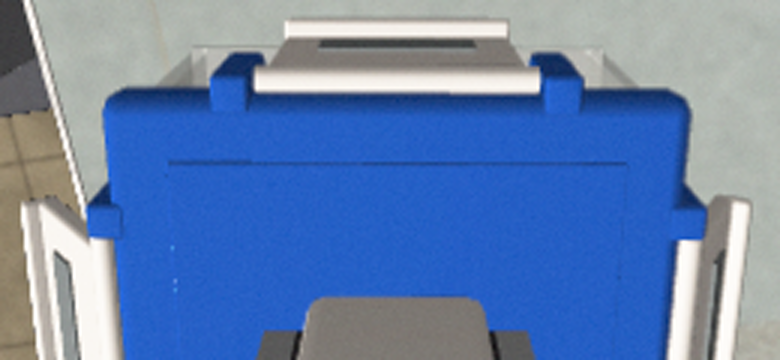

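Clip b's lip edge is at row 186, against a predicted 184 for fully shut, so b is shut. Now I'll turn to clip c.

>>> drive_tool:
  deltas:
    - {"slide": [-0.01, 0, 0], "delta_rot": [0, 0, 0.05], "hand": 0}
    - {"slide": [-0.01, 0, 0], "delta_rot": [0, 0, 0.05], "hand": 0}
    - {"slide": [-0.01, 0, 0], "delta_rot": [0, 0, 0.05], "hand": 0}
    - {"slide": [-0.01, 0, 0], "delta_rot": [0, 0, 0.05], "hand": 0}
    - {"slide": [-0.01, 0, 0], "delta_rot": [0, 0, 0.05], "hand": 0}

```text
time_s: 12.38
eef_pos: [0.4973, -0.0588, 0.1142]
eef_rot: [-0.001, 0.952, 0.306, -0.001]
wrist_force: [0.2, 0.5, -3.2]
opening: 0.315
```

>>> drive_tool:
  deltas:
    - {"slide": [-0.01, 0, 0], "delta_rot": [0, 0, 0.05], "hand": 0}
    - {"slide": [-0.01, 0, 0], "delta_rot": [0, 0, 0.05], "hand": 0}
    - {"slide": [-0.01, 0, 0], "delta_rot": [0, 0, 0.05], "hand": 0}
    - {"slide": [0, 0, 0], "delta_rot": [0, 0, 0.05], "hand": 0}
    - {"slide": [0, 0, 0], "delta_rot": [0, 0, 0.05], "hand": 0}

```text
time_s: 13.0
eef_pos: [0.496, -0.0594, 0.1142]
eef_rot: [-0.001, 0.997, -0.081, -0.001]
wrist_force: [0.7, 0.1, -3.8]
opening: 0.314
```

Run:
```python
from h import *
c=snap('wrist','w7.png')
o=ctrl.get_obs();print(o['time_s'],o['eef_pos'],(o['eef_pos'][:2]-BAR)@BX,yaw_y(o)[0],o['opening'],o['wrist_force'])
plan([at(-.115,.085,-99.1,.03),at(-.115,.0655,-99.1,.02),at(-.08,.0655,-99.1,.02),at(-.060,.0655,-99.1,.011),at(-.053,.0655,-99.1,.003)])
```

```text
13.05 [ 0.49602973 -0.05947641  0.11429204] -0.12433059745040499 -99.6582285024739 0.31564490026939557 [ 0.05150603 -0.06428274 -4.4802129 ]
-- [0.03, -0.19, 0.59] -0.003
 [0.0, 0.0, 0.39] -0.0
 [0.0, -0.35, -0.0] -0.0
 [0.0, -0.35, -0.0] -0.0
 [0.0, -0.2, -0.0] -0.0
-- [0.0, -0.2, -0.0] -0.0
 [0.0, -0.05, -0.0] -0.0
 [0.0, -0.04, -0.0] -0.0
 [0.0, -0.05, -0.0] -0.0
end [0.5089 0.0109 0.0653] -99.12
```

View pics/w7.png

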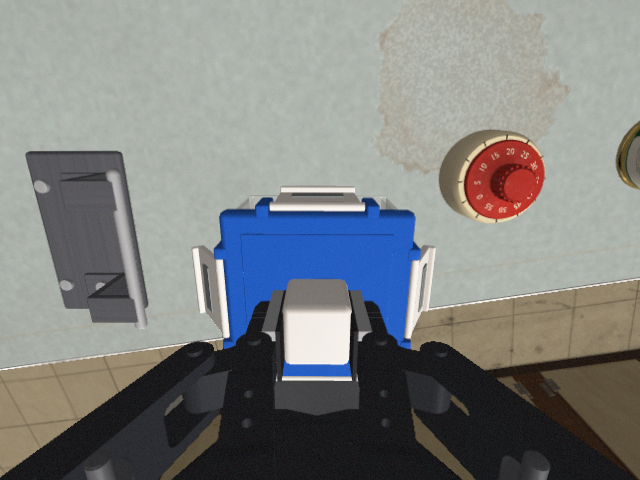

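Run:
```python
from h import *
c=dict(np.load('pics/w7.npz'))
P=ray(c,[(113,173),(141,327)],.050)[:,:2];d=P[1]-P[0];print(P,P.mean(0),np.linalg.norm(d),np.degrees(np.arctan2(d[1],d[0])))
```

```text
[[0.57076386 0.05423167]
 [0.46368807 0.07239431]] [0.51722597 0.06331299] 0.10860527866144988 170.37288468990363
```

>>> drive_tool:
  deltas:
    - {"slide": [0.03, -0.19, 0.59], "delta_rot": [0, 0, -0.003], "hand": 0}
    - {"slide": [0, 0, 0.39], "delta_rot": [0, 0, 0], "hand": 0}
    - {"slide": [0, -0.35, 0], "delta_rot": [0, 0, 0], "hand": 0}
    - {"slide": [0, -0.35, 0], "delta_rot": [0, 0, 0], "hand": 0}
    - {"slide": [0, -0.2, 0], "delta_rot": [0, 0, 0], "hand": 0}

```text
time_s: 13.68
eef_pos: [0.5067, -0.0052, 0.0671]
eef_rot: [-0.0, 0.997, -0.073, -0.0]
wrist_force: [0.1, 0.0, -2.9]
opening: 0.313
```

>>> drive_tool:
  deltas:
    - {"slide": [0, -0.2, 0], "delta_rot": [0, 0, 0], "hand": 0}
    - {"slide": [0, -0.05, 0], "delta_rot": [0, 0, 0], "hand": 0}
    - {"slide": [0, -0.04, 0], "delta_rot": [0, 0, 0], "hand": 0}
    - {"slide": [0, 0, 0], "delta_rot": [0, 0, 0], "hand": 0}
    - {"slide": [0, 0, 0], "delta_rot": [0, 0, 0], "hand": 0}

```text
time_s: 14.3
eef_pos: [0.509, 0.0073, 0.0673]
eef_rot: [-0.0, 0.997, -0.075, 0.0]
wrist_force: [0.2, -0.2, -2.8]
opening: 0.315
```

Run:
```python
from h import *
o=ctrl.get_obs();print(o['time_s'],o['eef_pos'],(o['eef_pos'][:2]-BAR)@BX,yaw_y(o)[0],o['opening'],o['wrist_force'])
```

```text
14.3 [0.50904051 0.00727132 0.06732221] -0.056365206302981835 -98.55258077618498 0.3154649371675332 [ 0.22447417 -0.15759199 -2.82655116]
```

>>> drive_tool:
  deltas:
    - {"slide": [0, -0.04, 0.03], "delta_rot": [0, 0, 0.003], "hand": 0}
    - {"slide": [0, -0.04, 0], "delta_rot": [0, 0, 0], "hand": 0}
    - {"slide": [0, -0.04, 0], "delta_rot": [0, 0, 0], "hand": 0}
    - {"slide": [0, 0, 0], "delta_rot": [0, 0, 0], "hand": 0}
    - {"slide": [0, 0, 0], "delta_rot": [0, 0, 0], "hand": 0}

```text
time_s: 14.92
eef_pos: [0.51, 0.0127, 0.0659]
eef_rot: [0.001, 0.997, -0.079, 0.0]
wrist_force: [-1.7, -5.2, -2.6]
opening: 0.316
```

Run:
```python
from h import *
o=ctrl.get_obs();print(o['time_s'],o['eef_pos'],(o['eef_pos'][:2]-BAR)@BX,yaw_y(o)[0],o['opening'],o['wrist_force'])
```

```text
14.925 [0.50999659 0.01273058 0.06593893] -0.050823446012816034 -99.04622313902004 0.31590327795835943 [-1.68105406 -5.22509855 -2.56111789]
```

>>> drive_tool:
  deltas:
    - {"slide": [0, -0.03, 0], "delta_rot": [0, 0, 0], "hand": 0}
    - {"slide": [0, -0.02, 0], "delta_rot": [0, 0, 0], "hand": 0}
    - {"slide": [0, 0, 0], "delta_rot": [0, 0, 0], "hand": 0}
    - {"slide": [0, 0, 0], "delta_rot": [0, 0, 0], "hand": 0}
    - {"slide": [0, 0, 0], "delta_rot": [0, 0, 0], "hand": 0}

```text
time_s: 15.55
eef_pos: [0.5101, 0.013, 0.0661]
eef_rot: [0.003, 0.997, -0.079, -0.0]
wrist_force: [-3.8, -14.6, 0.2]
opening: 0.313
```

>>> drive_tool:
  deltas:
    - {"slide": [0, 0.3, 0], "delta_rot": [0, 0, 0], "hand": 0}
    - {"slide": [0, 0.6, 0], "delta_rot": [0, 0, 0], "hand": 0}
    - {"slide": [0, 0.6, -0.3], "delta_rot": [0, 0, 0], "hand": 0}
    - {"slide": [0, 0, -0.7], "delta_rot": [0, 0, 0], "hand": 0}
    - {"slide": [0, 0, 0], "delta_rot": [0, 0, 0], "hand": 0}

```text
time_s: 16.18
eef_pos: [0.5007, -0.0592, 0.1182]
eef_rot: [0.0, 0.997, -0.079, 0.003]
wrist_force: [0.1, -0.8, -3.1]
opening: 0.316
```

Run:
```python
from h import *
c=snap('wrist','w8.png');a=cv2.imread('pics/w8.png');cv2.imwrite('pics/z8.png',cv2.resize(a[180:300,185:445],None,fx=3,fy=3,interpolation=cv2.INTER_CUBIC))
o=ctrl.get_obs();print(o['time_s'],o['eef_pos'],(o['eef_pos'][:2]-BAR)@BX,yaw_y(o)[0],yaw_y(o)[1][:,2],o['opening'],o['wrist_force'],o['q'][5])
```

```text
16.225 [ 0.49935448 -0.05849376  0.11644688] -0.12283447665405933 -99.07851242997307 [ 2.77379960e-03 -3.92216959e-04 -9.99996076e-01] 0.3200273953897739 [-0.13764143  0.20874987 -4.35897753] 1.3754466148642002
```

View pics/z8.png

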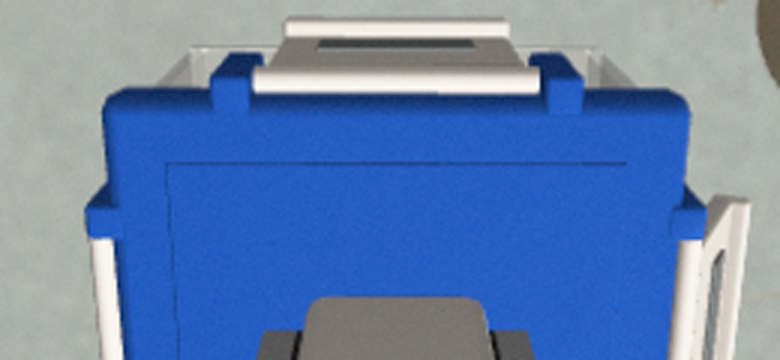

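The left clip (c) has folded in, its plate hidden under the hinge line. Clip b stays shut, and only the right clip (a) is open. I'll turn 180° for clip a.

>>> drive_tool:
  deltas:
    - {"slide": [0, 0, 0], "delta_rot": [0, 0, -0.05], "hand": 0}
    - {"slide": [0, 0, 0], "delta_rot": [0, 0, -0.05], "hand": 0}
    - {"slide": [0, 0, 0], "delta_rot": [0, 0, -0.05], "hand": 0}
    - {"slide": [0, 0, 0], "delta_rot": [0, 0, -0.05], "hand": 0}
    - {"slide": [0, 0, 0], "delta_rot": [0, 0, -0.05], "hand": 0}

```text
time_s: 16.85
eef_pos: [0.4973, -0.0572, 0.1138]
eef_rot: [-0.001, 0.95, 0.311, -0.001]
wrist_force: [0.0, 0.1, -2.0]
opening: 0.319
```

>>> drive_tool:
  deltas:
    - {"slide": [0, 0, 0], "delta_rot": [0, 0, -0.05], "hand": 0}
    - {"slide": [0, 0, 0], "delta_rot": [0, 0, -0.05], "hand": 0}
    - {"slide": [0, 0, 0], "delta_rot": [0, 0, -0.05], "hand": 0}
    - {"slide": [0, 0, 0], "delta_rot": [0, 0, -0.05], "hand": 0}
    - {"slide": [0, 0, 0], "delta_rot": [0, 0, -0.05], "hand": 0}

```text
time_s: 17.48
eef_pos: [0.4973, -0.0572, 0.1138]
eef_rot: [-0.001, 0.759, 0.651, -0.001]
wrist_force: [-0.4, 0.1, -2.9]
opening: 0.311
```

>>> drive_tool:
  deltas:
    - {"slide": [0, 0, 0], "delta_rot": [0, 0, -0.05], "hand": 0}
    - {"slide": [0, 0, 0], "delta_rot": [0, 0, -0.05], "hand": 0}
    - {"slide": [0, 0, 0], "delta_rot": [0, 0, -0.05], "hand": 0}
    - {"slide": [0, 0, 0], "delta_rot": [0, 0, -0.05], "hand": 0}
    - {"slide": [0, 0, 0], "delta_rot": [0, 0, -0.05], "hand": 0}

```text
time_s: 18.1
eef_pos: [0.4973, -0.0572, 0.1138]
eef_rot: [-0.002, 0.452, 0.892, 0.0]
wrist_force: [1.0, -0.6, -3.3]
opening: 0.315
```

>>> drive_tool:
  deltas:
    - {"slide": [0, 0, 0], "delta_rot": [0, 0, -0.05], "hand": 0}
    - {"slide": [0, 0, 0], "delta_rot": [0, 0, -0.05], "hand": 0}
    - {"slide": [0, 0, 0], "delta_rot": [0, 0, -0.05], "hand": 0}
    - {"slide": [0, 0, 0], "delta_rot": [0, 0, -0.05], "hand": 0}
    - {"slide": [0, 0, 0], "delta_rot": [0, 0, -0.05], "hand": 0}

```text
time_s: 18.73
eef_pos: [0.4974, -0.0572, 0.1138]
eef_rot: [-0.001, 0.076, 0.997, 0.001]
wrist_force: [-0.9, 0.0, -4.0]
opening: 0.315
```

Run:
```python
from h import *
c=snap('wrist','w9.png')
o=ctrl.get_obs();print(o['time_s'],o['eef_pos'],(o['eef_pos'][:2]-BAR)@BX,yaw_y(o)[0],o['opening'],o['wrist_force'],o['q'][5])
plan([at(-.115,.085,80.9,.03),at(-.115,.0648,80.9,.02),at(-.08,.0648,80.9,.02),at(-.060,.0648,80.9,.011),at(-.051,.0648,80.9,.003)])
```

```text
18.775 [ 0.49731395 -0.05722701  0.11378865] -0.12190639277683675 81.63067670198133 0.3188049822095724 [-0.33714653 -0.51378737 -4.11401088] -1.777269182835176
-- [-0.02, 0.14, 0.58] 0.004
 [-0.0, -0.0, 0.4] 0.0
 [-0.0, 0.35, -0.0] 0.0
 [-0.0, 0.35, -0.0] 0.0
 [-0.0, 0.2, -0.0] 0.0
-- [-0.0, 0.2, -0.0] 0.0
 [-0.0, 0.06, -0.0] 0.0
 [-0.0, 0.06, -0.0] 0.0
 [-0.0, 0.06, -0.0] 0.0
end [0.5094 0.0127 0.0648] 80.91
```

View pics/w9.png

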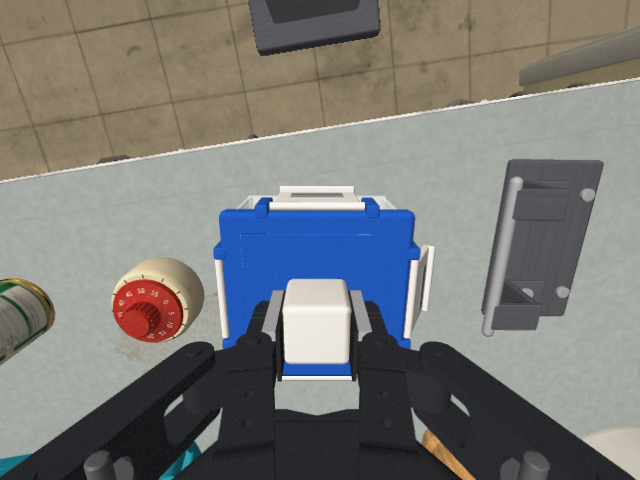

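>>> drive_tool:
  deltas:
    - {"slide": [-0.02, 0.14, 0.58], "delta_rot": [0, 0, 0.004], "hand": 0}
    - {"slide": [0, 0, 0.4], "delta_rot": [0, 0, 0], "hand": 0}
    - {"slide": [0, 0.35, 0], "delta_rot": [0, 0, 0], "hand": 0}
    - {"slide": [0, 0.35, 0], "delta_rot": [0, 0, 0], "hand": 0}
    - {"slide": [0, 0.2, 0], "delta_rot": [0, 0, 0], "hand": 0}

```text
time_s: 19.4
eef_pos: [0.5082, -0.0055, 0.0667]
eef_rot: [-0.0, 0.085, 0.996, 0.0]
wrist_force: [-0.1, 0.7, -3.4]
opening: 0.315
```

>>> drive_tool:
  deltas:
    - {"slide": [0, 0.2, 0], "delta_rot": [0, 0, 0], "hand": 0}
    - {"slide": [0, 0.05, 0], "delta_rot": [0, 0, 0], "hand": 0}
    - {"slide": [0, 0.04, 0], "delta_rot": [0, 0, 0], "hand": 0}
    - {"slide": [0, 0, 0], "delta_rot": [0, 0, 0], "hand": 0}
    - {"slide": [0, 0, 0], "delta_rot": [0, 0, 0], "hand": 0}

```text
time_s: 20.02
eef_pos: [0.5107, 0.007, 0.0668]
eef_rot: [0.0, 0.086, 0.996, 0.0]
wrist_force: [0.6, -0.1, -2.6]
opening: 0.315
```

Run:
```python
from h import *
o=ctrl.get_obs();print(o['time_s'],o['eef_pos'],(o['eef_pos'][:2]-BAR)@BX,yaw_y(o)[0],o['opening'],o['wrist_force'])
plan([at(-.051,.065,80.9,.002)])
```

```text
20.025 [0.51071334 0.00699297 0.06679731] -0.05637548154214704 80.18372445999837 0.3150603316825097 [ 0.62458505 -0.05303534 -2.56968678]
-- [0.01, 0.04, 0.01] -0.001
 [0.02, 0.03, 0.01] -0.001
 [0.01, 0.04, 0.02] -0.002
end [0.5097 0.0128 0.0648] 80.9
```

>>> drive_tool:
  deltas:
    - {"slide": [0.01, 0.04, 0.03], "delta_rot": [0, 0, -0.004], "hand": 0}
    - {"slide": [0, 0.04, 0], "delta_rot": [0, 0, 0], "hand": 0}
    - {"slide": [0, 0.03, 0], "delta_rot": [0, 0, 0], "hand": 0}
    - {"slide": [0, 0, 0], "delta_rot": [0, 0, 0], "hand": 0}
    - {"slide": [0, 0, 0], "delta_rot": [0, 0, 0], "hand": 0}

```text
time_s: 20.65
eef_pos: [0.5111, 0.0124, 0.0654]
eef_rot: [0.0, 0.079, 0.997, -0.0]
wrist_force: [-1.0, -4.3, -2.3]
opening: 0.314
```

>>> drive_tool:
  deltas:
    - {"slide": [0, 0.03, 0], "delta_rot": [0, 0, 0], "hand": 0}
    - {"slide": [0, 0.02, 0], "delta_rot": [0, 0, 0], "hand": 0}
    - {"slide": [0, 0, 0], "delta_rot": [0, 0, 0], "hand": 0}
    - {"slide": [0, 0, 0], "delta_rot": [0, 0, 0], "hand": 0}
    - {"slide": [0, 0, 0], "delta_rot": [0, 0, 0], "hand": 0}

```text
time_s: 21.28
eef_pos: [0.5113, 0.0128, 0.0656]
eef_rot: [-0.0, 0.079, 0.997, -0.002]
wrist_force: [-3.6, -14.6, 0.5]
opening: 0.318
```

Run:
```python
from h import *
o=ctrl.get_obs();print(o['time_s'],o['eef_pos'],(o['eef_pos'][:2]-BAR)@BX,yaw_y(o)[0],o['opening'],o['wrist_force'])
```

```text
21.275 [0.51127992 0.01276668 0.06556911] -0.050584826634308036 80.97321495299933 0.3178852544658693 [ -3.58221717 -14.59730451   0.5113685 ]
```

The push ended on the same hard stop, now at 14.6 N. I'll back off, lift and check all the clips.

>>> drive_tool:
  deltas:
    - {"slide": [0, -0.3, 0], "delta_rot": [0, 0, 0], "hand": 0}
    - {"slide": [0, -0.6, 0], "delta_rot": [0, 0, 0], "hand": 0}
    - {"slide": [0, -0.3, -0.6], "delta_rot": [0, 0, 0], "hand": 0}
    - {"slide": [0, 0, -0.9], "delta_rot": [0, 0, 0], "hand": 0}
    - {"slide": [0, 0, -0.3], "delta_rot": [0, 0, 0], "hand": 0}

```text
time_s: 21.9
eef_pos: [0.5037, -0.0446, 0.1578]
eef_rot: [0.002, 0.079, 0.997, -0.0]
wrist_force: [1.2, -0.2, -2.6]
opening: 0.315
```

Run:
```python
from h import *
c=snap('wrist','w10.png')
o=ctrl.get_obs();print(o['time_s'],o['eef_pos'],(o['eef_pos'][:2]-BAR)@BX,yaw_y(o)[0],o['opening'],o['wrist_force'],o['q'][5])
plan([(.505,.06,.165,90),(.536,.25,.165,101.2),(.536,.339,.165,101.2)])
```

```text
21.95 [ 0.50394571 -0.04453852  0.15848121] -0.10832874234483249 80.93135567979921 0.31986593283978104 [ 0.33455577 -0.54677724 -1.93123052] -1.7365761547428382
-- [0.1, 0.69, -0.04] -0.017
 [0.07, 0.69, -0.05] -0.017
 [0.03, 0.7, -0.04] -0.016
 [-0.12, 0.76, -0.0] -0.013
 [-0.16, 0.75, -0.0] -0.012
-- [-0.18, 0.75, -0.0] -0.013
 [-0.21, 0.74, -0.0] -0.012
 [-0.25, 0.73, -0.0] -0.013
 [-0.11, 0.58, -0.0] 0.0
 [-0.12, 0.58, -0.0] 0.0
-- [-0.11, 0.59, -0.0] 0.0
end [0.5358 0.339  0.165 ] 101.27
```

View pics/w10.png

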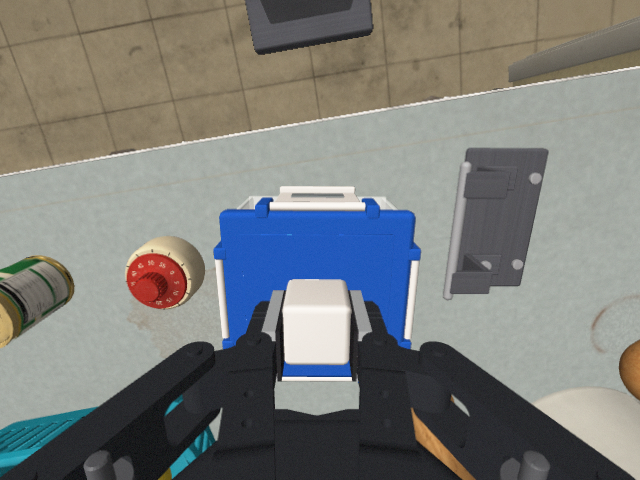

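All four clips look shut: left and right are both tucked in, and the top one is unchanged. Next is the tray.

>>> drive_tool:
  deltas:
    - {"slide": [0.1, 0.6, -0.05], "delta_rot": [0, 0, -0.017], "hand": 0}
    - {"slide": [0.07, 0.69, -0.05], "delta_rot": [0, 0, -0.017], "hand": 0}
    - {"slide": [0.03, 0.7, -0.04], "delta_rot": [0, 0, -0.016], "hand": 0}
    - {"slide": [-0.12, 0.76, 0], "delta_rot": [0, 0, -0.013], "hand": 0}
    - {"slide": [-0.16, 0.75, 0], "delta_rot": [0, 0, -0.012], "hand": 0}

```text
time_s: 22.58
eef_pos: [0.5137, 0.1334, 0.1603]
eef_rot: [-0.001, -0.04, 0.999, 0.0]
wrist_force: [1.0, -0.2, -2.4]
opening: 0.317
```

>>> drive_tool:
  deltas:
    - {"slide": [-0.18, 0.75, 0], "delta_rot": [0, 0, -0.013], "hand": 0}
    - {"slide": [-0.21, 0.74, 0], "delta_rot": [0, 0, -0.012], "hand": 0}
    - {"slide": [-0.25, 0.73, 0], "delta_rot": [0, 0, -0.013], "hand": 0}
    - {"slide": [-0.11, 0.5, 0], "delta_rot": [0, 0, 0], "hand": 0}
    - {"slide": [0, 0, 0], "delta_rot": [0, 0, 0], "hand": 0}

```text
time_s: 23.2
eef_pos: [0.5325, 0.2732, 0.1599]
eef_rot: [-0.002, -0.1, 0.995, 0.0]
wrist_force: [0.0, -1.0, -4.2]
opening: 0.315
```

Run:
```python
from h import *
c=snap('wrist','w11.png')
o=ctrl.get_obs();print(o['time_s'],o['eef_pos'],yaw_y(o)[0],o['opening'],o['wrist_force'],o['q'])
```

```text
23.25 [0.53269607 0.27201055 0.16005618] 101.39942010337803 0.31733886872184036 [-0.16528851  0.58832981 -3.93318357] [ 2.73814620e-01  3.03882663e-01  1.60775363e+00  1.09715988e-04
  1.23321450e+00 -1.49597540e+00]
```

View pics/w11.png

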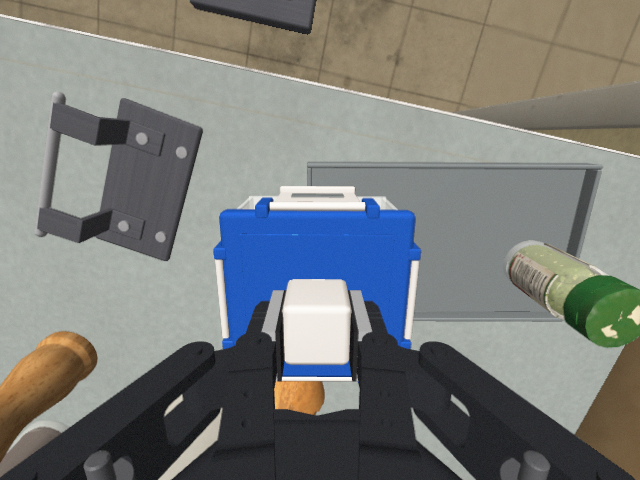

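The tray's long edges (rows 164 and 320) run parallel to the box. The tray's front corners are at (308,164) and (601,165), and the jar's base is near (518,258).

Run:
```python
from h import *
c=dict(np.load('pics/w11.npz'))
A=ray(c,[(308,163),(601,164),(420,320),(560,320)],.018)[:,:2];print(A)
d=A[1]-A[0];L=np.linalg.norm(d);print(L,np.degrees(np.arctan2(d[1],d[0])))
ey=d/L;ex=np.array([ey[1],-ey[0]]);C=A[:2].mean(0)+.075*ex;print('centre',C,'far edge x',(A[2:]-C)@ex)
t=C-.05*ey;print('target',t,'jar',(ray(c,[(522,262)],.004)[0,:2]-C)@np.c_[ex,ey])
plan([(t[0],t[1],.16,101.2),(t[0],t[1],.08,101.2),(t[0],t[1],.0685,101.2,.01)])
```

```text
[[0.47790081 0.25471092]
 [0.4294327  0.49643199]
 [0.60257203 0.38984133]
 [0.57580618 0.52455516]]
0.24653242408540277 101.33816897400496
centre [0.52720305 0.39031641] far edge x [0.07380467 0.07404584]
target [0.53703302 0.34129221] jar [0.01877968 0.08221042]
-- [-0.18, 0.67, 0.0] 0.001
 [-0.18, 0.67, 0.0] 0.0
 [0.0, 0.0, 0.8] 0.0
 [0.0, 0.0, 0.8] 0.0
 [0.0, 0.0, 0.12] 0.0
-- [0.0, 0.0, 0.11] 0.0
end [0.5372 0.3412 0.0686] 101.22
```

>>> drive_tool:
  deltas:
    - {"slide": [-0.18, 0.67, 0], "delta_rot": [0, 0, 0.001], "hand": 0}
    - {"slide": [-0.18, 0.67, 0], "delta_rot": [0, 0, 0], "hand": 0}
    - {"slide": [0, 0, 0.5], "delta_rot": [0, 0, 0], "hand": 0}
    - {"slide": [0, 0, 0.5], "delta_rot": [0, 0, 0], "hand": 0}
    - {"slide": [0, 0, 0], "delta_rot": [0, 0, 0], "hand": 0}

```text
time_s: 23.88
eef_pos: [0.5364, 0.3388, 0.1087]
eef_rot: [-0.003, -0.096, 0.995, -0.001]
wrist_force: [-0.5, -0.0, -4.1]
opening: 0.318
```

Run:
```python
from h import *
o=ctrl.get_obs();print(o['time_s'],o['eef_pos'],yaw_y(o)[0],o['wrist_force'])
t=(.537,.3413);plan([(t[0],t[1],.08,101.2),(t[0],t[1],.068,101.2,.006)])
```

```text
23.875 [0.53644977 0.33879063 0.10870279] 101.05193142282971 [-5.17387117e-01 -2.56020625e-03 -4.08650198e+00]
-- [-0.02, 0.05, 0.57] -0.001
 [-0.0, -0.0, 0.12] 0.0
 [-0.0, -0.0, 0.12] 0.0
end [0.537  0.3414 0.0682] 101.23
```

>>> drive_tool:
  deltas:
    - {"slide": [-0.02, 0.05, 0.4], "delta_rot": [0, 0, -0.001], "hand": 0}
    - {"slide": [0, 0, 0.2], "delta_rot": [0, 0, 0], "hand": 0}
    - {"slide": [0, 0, 0.12], "delta_rot": [0, 0, 0], "hand": 0}
    - {"slide": [0, 0, 0], "delta_rot": [0, 0, 0], "hand": 0}
    - {"slide": [0, 0, 0], "delta_rot": [0, 0, 0], "hand": 0}

```text
time_s: 24.5
eef_pos: [0.5397, 0.3435, 0.0769]
eef_rot: [0.0, -0.098, 0.995, 0.0]
wrist_force: [-0.9, 0.8, -3.2]
opening: 0.319
```

Run:
```python
from h import *
c=snap('wrist','w12.png')
o=ctrl.get_obs();print(o['time_s'],o['eef_pos'],yaw_y(o),o['wrist_force'])
```

```text
24.55 [0.53972174 0.34350556 0.07696457] (np.float64(101.28099945345613), array([[-9.80679006e-01, -1.95620936e-01,  1.06644808e-03],
       [-1.95620590e-01,  9.80679564e-01,  4.20731986e-04],
       [-1.12814782e-03,  2.03983823e-04, -9.99999343e-01]])) [ 0.6350316   0.13163984 -4.41196551]
```

View pics/w12.png

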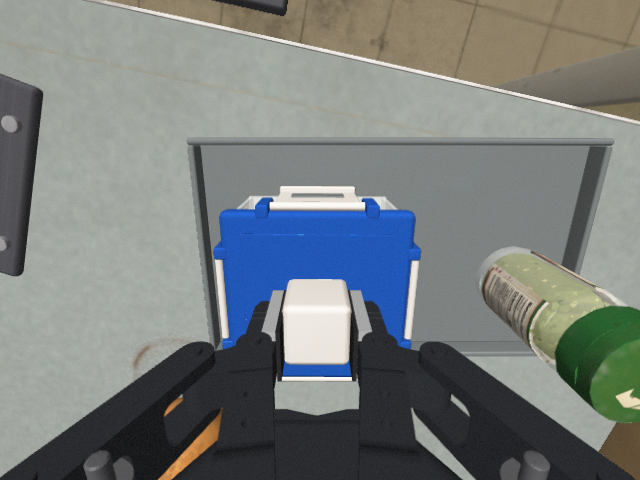

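>>> drive_tool:
  deltas:
    - {"slide": [0.04, 0, 0.09], "delta_rot": [0, 0, 0], "hand": 0}
    - {"slide": [0, 0, 0.05], "delta_rot": [0, 0, 0], "hand": 0}
    - {"slide": [0, 0, 0.03], "delta_rot": [0, 0, 0], "hand": 0}
    - {"slide": [0, 0, 0], "delta_rot": [0, 0, 0], "hand": 0}
    - {"slide": [0, 0, 0], "delta_rot": [0, 0, 0], "hand": 0}

```text
time_s: 25.18
eef_pos: [0.5374, 0.343, 0.0679]
eef_rot: [0.0, -0.098, 0.995, 0.0]
wrist_force: [0.9, 0.0, -3.9]
opening: 0.319
```

>>> drive_tool:
  deltas:
    - {"slide": [0, 0, 0.01], "delta_rot": [0, 0, 0], "hand": 0}
    - {"slide": [0, 0, 0.01], "delta_rot": [0, 0, 0], "hand": 0}
    - {"slide": [0, 0, 0], "delta_rot": [0, 0, 0], "hand": 0}
    - {"slide": [0, 0, 0], "delta_rot": [0, 0, 0], "hand": 0}
    - {"slide": [0, 0, 0], "delta_rot": [0, 0, 0], "hand": 0}

```text
time_s: 25.8
eef_pos: [0.5375, 0.343, 0.0669]
eef_rot: [0.0, -0.098, 0.995, 0.0]
wrist_force: [-0.6, -0.3, -1.6]
opening: 0.316
```

Contact: the supported load has dropped to 1.6 N. One tiny step lower, then release.

>>> drive_tool:
  deltas:
    - {"slide": [0, 0, 0.01], "delta_rot": [0, 0, 0], "hand": 0}
    - {"slide": [0, 0, 0], "delta_rot": [0, 0, 0], "hand": 0.5}
    - {"slide": [0, 0, 0], "delta_rot": [0, 0, 0], "hand": 0.8}
    - {"slide": [0, 0, 0], "delta_rot": [0, 0, 0], "hand": 0.8}
    - {"slide": [0, 0, 0], "delta_rot": [0, 0, 0], "hand": 0.8}

```text
time_s: 26.42
eef_pos: [0.5374, 0.3429, 0.0663]
eef_rot: [0.0, -0.098, 0.995, -0.0]
wrist_force: [0.6, -0.1, -0.4]
opening: 0.801
```

>>> drive_tool:
  deltas:
    - {"slide": [0, 0, -0.3], "delta_rot": [0, 0, 0], "hand": 0.8}
    - {"slide": [0, 0, -0.7], "delta_rot": [0, 0, 0], "hand": 0.8}
    - {"slide": [0, 0, -0.7], "delta_rot": [0, 0, 0], "hand": 0.8}
    - {"slide": [0, 0, -0.5], "delta_rot": [0, 0, 0], "hand": 0.8}
    - {"slide": [0, 0, 0], "delta_rot": [0, 0, 0], "hand": 0.8}

```text
time_s: 27.05
eef_pos: [0.5391, 0.3437, 0.18]
eef_rot: [0.003, -0.098, 0.995, 0.001]
wrist_force: [-0.6, -0.4, -0.3]
opening: 0.796
```

Run:
```python
from h import *
c=snap('wrist','w13.png')
o=ctrl.get_obs();print(o['time_s'],o['eef_pos'],o['wrist_force'],o['opening'])
s=snap('scene','s13.png');t=snap('top','t13.png')
a=cv2.imread('pics/s13.png');cv2.imwrite('pics/s13z.png',cv2.resize(a[150:350,150:420],None,fx=2.9,fy=2.9,interpolation=cv2.INTER_CUBIC))
```

```text
27.1 [0.53800973 0.34321463 0.17779035] [ 0.58360077 -0.43629407 -1.25062971] 0.800466767761607
```

View pics/w13.png

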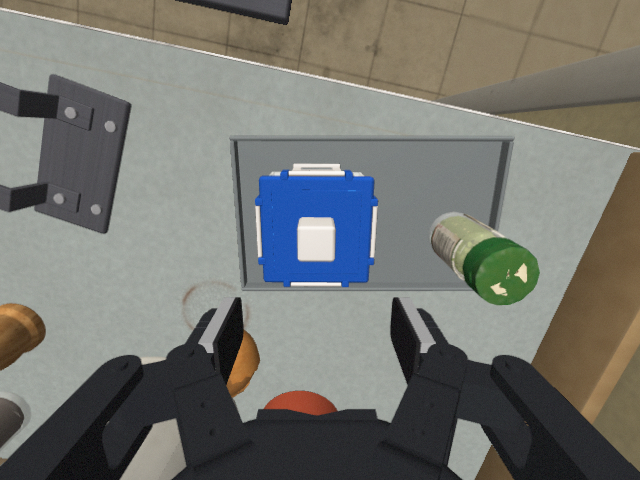

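View pics/s13z.png

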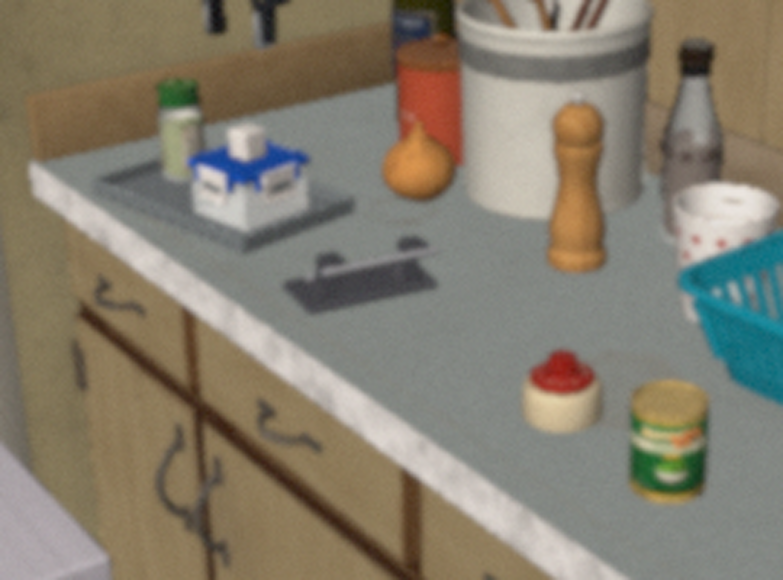

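View pics/t13.png

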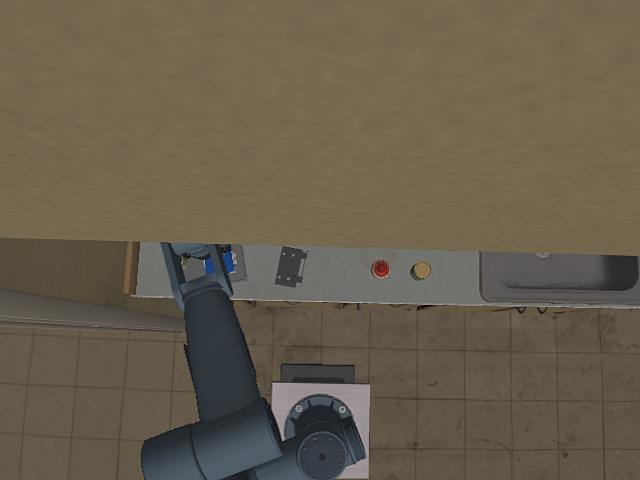

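Box sits centred in the tray with all clips folded in and the gripper clear. The timer and tin are at the same top-view pixels as at the start. Handing in.

```bash
python3 -c "
from bench import ctrl
print(ctrl.hand_in())"
```

```text
the job is handed in; nothing more can be done
None
```

The food box is on the clear part of the tray, upright and released, with all four clips shut. I handed it in at about 27 s of the 58 s allowed.

- **Presses:** I gripped the box by its white block and pressed clips b, c and a shut in that order. Each press was square to the bar and ended on a hard stop at about the same depth (15–20 N). Between presses I backed off, lifted and turned the box.
- **Clips:** After the last press the wrist picture showed all three pressed clips folded in. I measured only clip b's lip: row 186, against about 184 expected for fully shut. Clips a, c and d I judged by eye.
- **Placing:** The box centre came out within about 1 mm of the tray's centre line, at the middle of the clear part. The box was resting on the tray before I opened the gripper.
- **Other objects:** The timer and tin are at the same top-view pixels as at the start. The jar and pepper mill are still standing and look undisturbed, but I did not remeasure their positions.
- **Disagreement:** The hard stop came about 2 mm further along than my camera estimate of the bar's position, which is about the calibration's accuracy. No other check failed.

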